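# Make up the hanging kit for a framed print

### The job

Make up the hanging kit for a framed print: stand the green caddy under the spout of the hardware carousel, turn the carousel until the compartment with the beech ball bumpers is at the spout, and tip it so that all three run into the caddy while every other bumper stays in the carousel; let the carousel back down on its rest and stand the filled caddy on the blue order mat, roughly in its middle. The eye hangers lying on the bench (two to four of them) belong to the kit too: hang each by its eye on the sloping peg board, one to a peg. Leave the brush, tape roll, paste jar and brass weight where they are.

Things in the scene. Friction and masses are not known exactly. Their poses are not given: they have to be found in the camera images.
- station: Hardware carousel, fixed. Origin: on the bench under the drum's axis; z up; spout at -x, tip bar at +x. Base x -90 to 146, 270 mm wide (y), 10 high; bearing posts at x -85, y +-128, 125 high; open drum with a clear rim of radius 112, top 155 high. Tip axis parallel to y at x -85, z 110. Bumpers fall off a chute edge at x -155, 62 mm wide, 109 high when level, 70 when tipped 0.6 rad
- cradle (a joint): Tip angle of the whole drum, rad: 0 level on its rest, 0.75 fully tipped, spout down, rear up. Lifting it at the tip bar takes about 4 N plus damping; it must be held up, and let go it sinks back to 0 by itself within 2 s. Held at 0.6 for 2 s it empties the compartment at the spout; bumpers start to roll at about 0.3
- carousel (a joint): Turn of the five-compartment dish, rad, positive anticlockwise from above; stays where left (0.08 N m friction). A compartment is centred on the spout at each whole multiple of 1.2566 (0.2 off still empties). At the start an empty one is there and each other holds one kind: beech 3, black 2, white 2, red 1, in any order. At 0 the knob's bar lies along the station's x
- knob (a point): Middle of the black grip bar on the dish's hub, which turns the dish: 60 mm long (its x), 14 mm wide (y; pinch across this from above), 34 mm high, from 161 to 195 mm above the bench when level; everything round it is lower than 156 mm
- tip_bar (a point): Middle of the black round tip bar at the rear of the drum, 12 mm thick, 80 mm free along the station's y, at station x = 165, z = 131 mm when level; 46 mm clear between bar and rim. Pinch it from above and lift it in an arc about the tip axis, 251 mm away
- caddy: Green open caddy, 150 (x) x 110 (y) x 45 mm, walls 3, 0.18 to 0.29 kg. Origin: centre of underside. Wooden bridge handle across its middle to carry it by: 12 mm square bar along y, 100 mm between posts, centre 89 mm up. Under the spout it stands with its x along the station's x, centred at station x = -200 mm, y = 0: its near wall is then under the chute
- beech1: Ball bumper of natural beech (light brown wood), 28 mm diameter, 25 g; origin at its centre. Wanted in the caddy
- beech2: As beech1
- beech3: As beech1
- black1: Black ball bumper, 28 mm; must stay in the carousel
- black2: As black1
- white1: White ball bumper, 28 mm; must stay in the carousel
- white2: As white1
- red1: Red ball bumper, 28 mm; must stay in the carousel
- order_mat: Blue order mat, 160 (x) x 120 (y) x 3 mm, fixed flat on the bench, origin at the centre of its underside. The caddy ends on it, either way round, its middle within 40 mm of the mat's middle along each side
- hanger1: Eye hanger, 124 mm long, 90 g, lying flat. Origin: centre of its eye, on the underside; z out of the face with the block; strap along -x. Steel head 40 x 40 x 5 mm with a 20 mm eye, 22 mm strap, brass block 40 long, 24 wide, 14 high centred at x = -74 mm (pinch across the 24). Hung: eye over a peg, underside on the board, block down the slope. None if absent
- hanger2: As hanger1
- hanger3: As hanger1
- hanger4: As hanger1
- brush: Bystander: conservator's brush lying on the bench, 140 mm long
- tape: Bystander: roll of paper tape lying flat, 90 mm across, 25 mm high
- paste: Bystander: paste jar, 56 mm across, 110 mm high
- weight: Bystander: brass weight, 52 mm across, 56 mm high
- board: Sloping plywood peg board, fixed, 200 mm up the slope (x) x 280 mm wide (y). Origin: centre of its face, 88 mm above the bench; z square out of the face (up and towards the robot, 45 degrees), x up the slope, y to the left as the robot sees it. Four steel pegs, 8 mm thick, stand 40 mm out of the face along z, at x = 55 mm and y = 105, 35, -35, -105 mm

How it is judged:
By the outcome, as a careful person would: the job done as asked, in the order asked, and still so for the second after the job is handed in, with the robot touching nothing.
Of hanger1, hanger2, hanger3, hanger4 only 2 to 4 are there at a start; the rules pass over those that are not, and their reading is None.
At some moment in a run one of caddy, hanger1, hanger2, hanger3, hanger4 may be knocked a few centimetres aside while the robot is not near it.
Once in a run the grip may slacken for a moment while it holds something.
It also fails if it takes over 210 s, if anything falls off the work surface, if the arm or the gripper's body presses on something with over 40 N, if the wrist force passes 120 N, or if a joint passes its speed limit or range.

### The arm

A 6-joint arm with a two-finger parallel gripper is mounted at the origin on the work surface. World frame = base frame: x ahead of the robot, y to its left, z up, the work surface at z = 0. Lengths are in m, angles in rad, forces in N, time in s.
With the tool pointing down it reaches from about 0.35 to 0.975 m from the base axis. Payload 4.9 kg.
Tool frame: the origin (TCP) lies at the very end of the fingers, on their centre line; the grasp point (between the pads) lies 19 mm behind it; z points along the fingers, y is the line along which they close (so a half turn about z gives the same grasp; the last joint's range is limited). The gripper opens to 85 mm and grips with 20 to 120 N. Pads are 22 mm wide; open, the fingers measure 114 mm over their backs; the gripper's body (76 mm by 85 mm) begins 54 mm behind the grasp point. The pads swing forward as they close: fully open they stand 13 mm farther back than shut.
Start: joints at [1.116, 0.053, 1.613, -0, 1.476, -0.119], TCP at [0.206, 0.59, 0.231] pointing down, gripper open.
Joint ranges: [-3.01, 3.01], [-1.01, 2.22], [0.06, 2.58], [-1.02, 4.17], [0.09, 2.62], [-3.14, 3.14]. Speed limits (rad/s): [2.57, 2.57, 3.14, 3.14, 3.14, 3.14].

### API

Orientations are given as a rotation vector (axis times angle).
In Python, from station import ctrl gives the robot as it stands. The module is installed in compiled form; this text tells all that it offers.
- The arm moves only by the tool jog_arm, never from a script. Its argument "steps" is a list of rows, each an object with "delta_rot": the turn, a rotation vector about the tool's x, y, z in degrees, a list of three; "linear": the shift along the tool's x, y, z in m, a list of three; "grip": the finger opening in m, from 0 to 0.0854. In form: [{"delta_rot": [rx, ry, rz], "linear": [x, y, z], "grip": grip}, ...]. A call has 1 to 10 rows; each row shifts and turns the commanded pose from where the row before left it, along the tool's axes as they then stand; what a row does not reach is not made up. A row lasts 1/10 s, in which the tool goes at most 50 mm and 8.59 degrees, less where a joint would pass 70% of its speed; a pose out of reach is approached as far as the arm can. A call with a gripper value outside its range is refused whole. The fingers move at their own pace and stop on an object; "newtons" is the grip in N (left out, the last holds). Time passes only in rows, so rows that do not move let the fingers close. It gives the time, the measured TCP pose, the force, the opening and the grip force at its end, in the units of the state.
- ctrl.get_obs(): the state, without advancing time (a new reading comes with each control period).
- ctrl.get_image(name): name is "scene" or "top" or "wrist"; returns (picture, depth): 384x512x3 uint8, red, green, blue; 384x512 float32, m along the optical axis (not along the pixel's ray), 0 where there is no reading.
- ctrl.camera_info(name): a dict with "camera_matrix" (3x3 intrinsics, pixels), "R" (3x3) and "t" (3): a world point X has camera coordinates R X + t; the wrist camera has in their place "T_tool_cam" (4x4, takes a point from camera to tool coordinates, whose origin is the TCP and whose axes are the flange's). Camera axes: x right, y down, z forward; pixel columns grow to the right and rows downward; lengths in m; the calibration is good to about 2 mm. A picture is of the moment at which its call begins: read the wrist's pose just before it. camera_info takes no time and is no camera call.
- ctrl.finish_job(): hands the job in; it is judged then, once.
The state is a dict: "t": time; "q": joint angles; "dq": joint speeds; "effort": joint torques, N m; "tool_pos": TCP position; "tool_rot": TCP orientation; "contact_force": force on the tool from outside, world axes, zero at the start; "wrist_torque": the same for the moment, N m; "opening": finger opening in m; "grip_force": force on a finger pad.
Only numpy, scipy, OpenCV 4.12 (cv2) and the standard library are available. Lean on these libraries where they do the work, as an engineer would, in place of code of your own. Each camera call takes 0.05 s, during which the arm holds its last target. There are 200 camera calls.

## Working session

There is one attempt and no reset: what is moved stays moved. The work goes in short steps, Python scripts to look and compute and a tool call to move; the robot and the scene stay as the last step left them, time stands still between calls to the robot, and variables do not carry over. Pictures are saved under pics/ and viewed, at most 14 in all, crops included, and the job is handed in when it is done.

Besides the shell and the picture viewer there is one more tool, called after "Emit:" as name([rows], argument=value, ...), one row to a line, values as JSON. jog_arm: Moves the arm, as the interface text tells. Its arguments: {"type":"object","properties":{"steps":{"type":"array"},"newtons":{"type":"number"}},"required":["steps"]}

```bash
mkdir -p pics; cat > h.py <<'E'
import numpy as np, cv2
from station import ctrl
from scipy.spatial.transform import Rotation as Rn
def cam(name):
    o=ctrl.get_obs(); im,d=ctrl.get_image(name); c=ctrl.camera_info(name); K=np.array(c["camera_matrix"])
    if name=="wrist":
        T=np.eye(4);T[:3,:3]=Rn.from_rotvec(o["tool_rot"]).as_matrix();T[:3,3]=o["tool_pos"]
        M=T@np.array(c["T_tool_cam"])
    else:
        M=np.eye(4);R=np.array(c["R"]);M[:3,:3]=R.T;M[:3,3]=-R.T@np.array(c["t"])
    return im,d,K,M
def cloud(d,K,M):
    v,u=np.indices(d.shape); P=np.stack([(u-K[0,2])/K[0,0]*d,(v-K[1,2])/K[1,1]*d,d],-1)
    return P@M[:3,:3].T+M[:3,3]
def ray(u,v,K,M,z):
    r=M[:3,:3]@np.linalg.solve(K,[u,v,1.]); return M[:3,3]+r*(z-M[2,3])/r[2]
def save(n,im): cv2.imwrite("pics/"+n,cv2.cvtColor(im,cv2.COLOR_RGB2BGR))
def st():
    o=ctrl.get_obs(); print(o["t"],np.round(o["tool_pos"],4),"\n",np.round(Rn.from_rotvec(o["tool_rot"]).as_matrix(),3).tolist(),"q",np.round(o["q"],2))
E
python3 - <<'E'
from h import *
st()
ims=[]
for n in ["scene","top"]:
    im,d,K,M=cam(n); np.savez(n+".npz",im=im,d=d,K=K,M=M); save(n+"0.png",im); print(n,np.round(M,3).tolist(),np.round(K,1).tolist())
E
```

```text
0.0 [0.2057 0.5895 0.23  ] 
 [[-0.944, 0.33, -0.001], [0.33, 0.944, -0.002], [0.0, -0.002, -1.0]] q [ 1.12  0.05  1.61  0.    1.48 -0.12]
scene [[0.821, 0.433, -0.373, 1.074], [0.571, -0.627, 0.529, -0.631], [-0.004, -0.647, -0.762, 1.12], [0.0, 0.0, 0.0, 1.0]] [[367.1, 0.0, 257.2], [0.0, 367.1, 191.2], [0.0, 0.0, 1.0]]
top [[-0.027, -0.983, 0.18, 0.374], [-0.999, 0.031, 0.02, 0.035], [-0.025, -0.18, -0.983, 1.276], [0.0, 0.0, 0.0, 1.0]] [[404.4, 0.0, 249.3], [0.0, 404.4, 191.0], [0.0, 0.0, 1.0]]
```

View pics/top0.png

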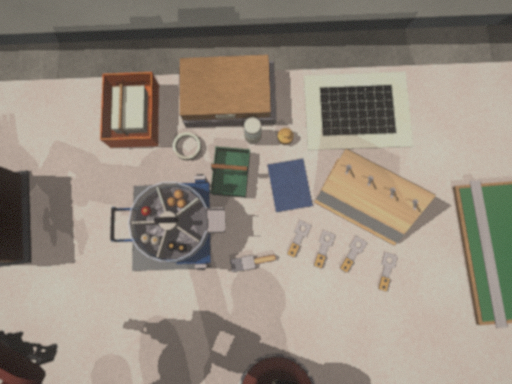

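View pics/scene0.png

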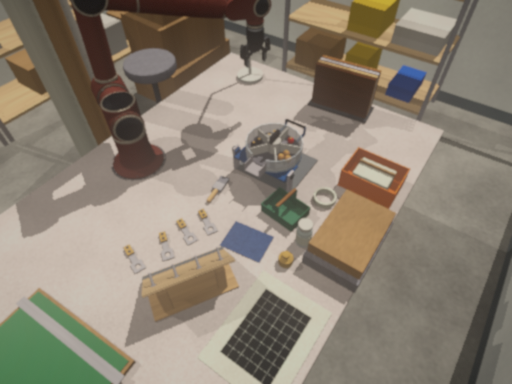

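The scene shows four hangers (top view near (300,238), (325,248), (353,253), (388,270)), the station at (170,222) with the spout to the right, and the beech balls at (178,198), one compartment anticlockwise of the spout. The caddy is at (231,172), the mat at (290,185) and the board at (375,195). Next I'll measure them.

```bash
cat > meas.py <<'E'
from h import *
D={n:np.load(n+".npz") for n in ["top","scene"]}
im,d,K,M=[D["top"][k] for k in ("im","d","K","M")]
hsv=cv2.cvtColor(im,cv2.COLOR_RGB2HSV); P=cloud(d,K,M)
def box(c): return np.s_[c[1]:c[3],c[0]:c[2]]
# table height check
print("table z",np.median(P[280:300,250:330,2]))
def comp(mask,roi,amin=15):
    m=np.zeros(mask.shape,np.uint8); m[box(roi)]=mask[box(roi)]
    n,l,s,c=cv2.connectedComponentsWithStats(m); return [(l==i) for i in range(1,n) if s[i,4]>=amin]
def rect(mask,z):
    v,u=np.nonzero(mask); X=np.array([ray(a,b,K,M,z)[:2] for a,b in zip(u,v)]).astype(np.float32)
    (c,s,a)=cv2.minAreaRect(X*1000); return np.round(c,1),np.round(s,1),round(a,1)
H,S,V=[hsv[...,i] for i in range(3)]
for m in comp((H>100)&(H<125)&(S>90),(262,150,320,220),200): print("mat",rect(m,.003))
for m in comp((H>65)&(H<95)&(S>80)|((P[...,2]>.06)&(P[...,2]<.12)),(205,140,255,205),100): print("caddy",rect(m,.045))
m=(P[...,2]>.08)&(P[...,2]<.105); 
for q in comp(m,(205,145,255,200),8): print("handle",rect(q,.095), np.median(P[q][:,2]))
for m in comp((H>10)&(H<28)&(S>110),(285,220,400,295),10): print("block",m.sum(),rect(m,.014), np.median(hsv[m],0), np.median(P[m][:,2]))
for n in D:
    Pn=cloud(*[D[n][k] for k in("d","K","M")]); np.savez("P"+n,P=Pn)
# board plane
for n,r in (("top",(325,160,425,235)),("scene",(148,262,235,312))):
    Pn=np.load("P"+n+".npz")["P"]; hs=cv2.cvtColor(D[n]["im"],cv2.COLOR_RGB2HSV)
    m=(hs[...,0]>8)&(hs[...,0]<28)&(hs[...,1]>70)&(Pn[...,2]>.02)&(Pn[...,2]<.19); X=Pn[box(r)][m[box(r)]]
    for _ in range(5):
        c=X.mean(0); nrm=np.linalg.svd(X-c,full_matrices=False)[2][2]; nrm*=np.sign(nrm[2]); e=(X-c)@nrm; X=X[abs(e)<max(.004,2*e.std())]
    print(n,"board",len(X),"c",c.round(4),"n",nrm.round(3),e.std().round(4),"z",X[:,2].min(),X[:,2].max())
# station rim circle
X=P[box((120,175,225,275))].reshape(-1,3); 
Y=X[(X[:,2]>.145)&(X[:,2]<.16)]; print("rim",len(Y)); c,rr=cv2.minEnclosingCircle((Y[:,:2]*1000).astype(np.float32)); print(c,rr)
Y=X[(X[:,2]>.17)&(X[:,2]<.205)]; print("knob",len(Y),Y.mean(0), cv2.minAreaRect((Y[:,:2]*1000).astype(np.float32)))
B=comp((V<60),(104,195,135,255),10)
for b in B: print("bar",b.sum(),rect(b,.131),np.median(P[b][:,2]))
def crop(n,src,r,k): save(n,cv2.resize(D[src]["im"][box(r)],None,fx=k,fy=k,interpolation=cv2.INTER_CUBIC))
crop("c1.png","top",(100,140,260,270),5); crop("c2.png","top",(260,140,440,300),4)
E
python3 meas.py
```

```text
table z -0.00023519758584300554
caddy (array([675.1, 121.3]), array([115.8,  22.4]), 83.0)
caddy (array([604.3, 190.7]), array([12.5, 82.3]), 89.6)
handle (array([665.9, 118. ]), array([109.9,  15.7]), 83.0) 0.09317324980319364
handle (array([602.4, 184.4]), array([12. , 63.9]), 89.5) 0.09446729307856105
block 38 (array([418.2, -69.5]), array([17.8, 30.3]), 61.7) [ 17.  118.  181.5] 0.014109873364802517
block 42 (array([ 382.8, -148.5]), array([19.6, 29.6]), 64.9) [ 17.  116.5 182. ] 0.014408807292521919
block 50 (array([ 367.9, -229.4]), array([19.8, 31.6]), 54.2) [ 17.  117.5 179.5] 0.014448876087982065
block 48 (array([ 309.3, -338.1]), array([20. , 31.4]), 71.0) [ 17.  119.  179.5] 0.014813867248685164
top board 4047 c [ 0.5714 -0.3119  0.1028] n [-0.607  0.363  0.707] 0.0018 z 0.02034704539913057 0.1613760170124101
scene board 981 c [ 0.5864 -0.3347  0.1206] n [-0.593  0.355  0.723] 0.0022 z 0.04182460433534185 0.15818961135364484
rim 736
(502.0370178222656, 287.6730651855469) 113.99237823486328
knob 139 [0.50117327 0.28511847 0.19136156] ((501.7666931152344, 286.99005126953125), (14.181350708007812, 59.97822570800781), 0.15732166171073914)
```

View pics/c1.png

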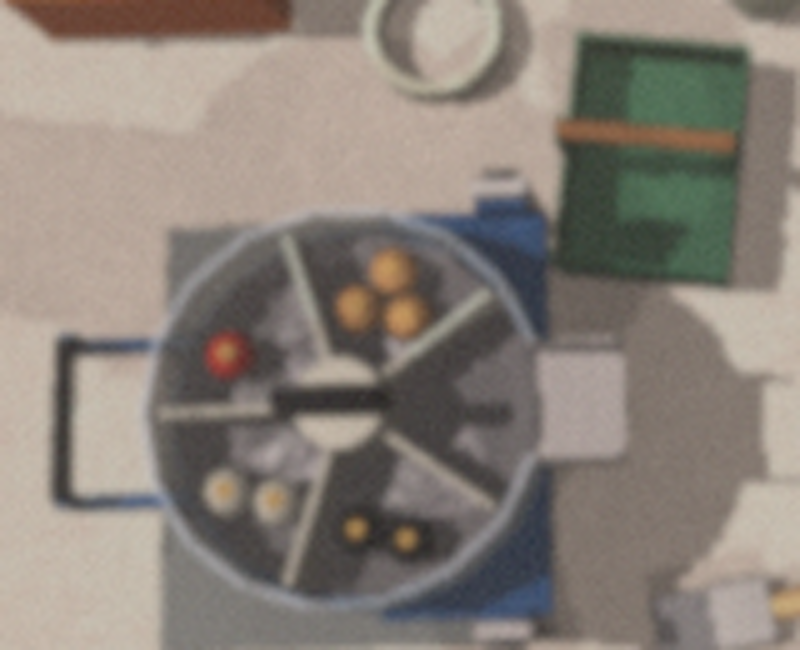

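View pics/c2.png

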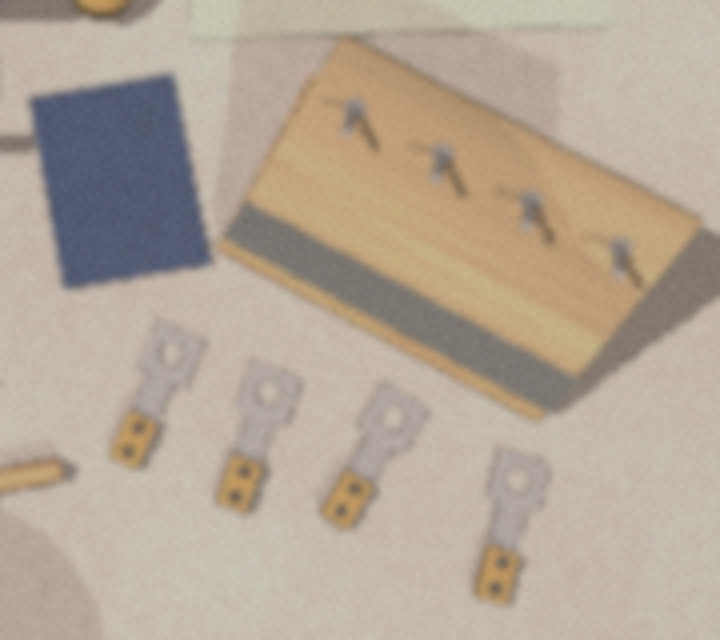

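Crop c1 shows the beech balls at (385,295), the chute at (585,400), the tip bar at x=65, y 340–500, and the knob bar lying horizontal. Crop c2 shows the four eyes at (172,352), (268,392), (392,418) and (517,480), with the board corners at (348,38), (705,217), (543,417) and (222,248).

```bash
cat >> h.py <<'E'
def plan(p,R=None):
    """deltas: rotate first (deg, tool axes), then shift along new axes"""
    o=ctrl.get_obs(); R0=Rn.from_rotvec(o["tool_rot"]).as_matrix(); R=R0 if R is None else R
    print("t",o["t"],"rot",np.round(np.degrees(Rn.from_matrix(R0.T@R).as_rotvec()),1),"lin after",np.round(R.T@(np.array(p)-o["tool_pos"]),4),"lin before",np.round(R0.T@(np.array(p)-o["tool_pos"]),4),"q6",round(o["q"][5],2),"open",round(o["opening"],4))
def down(ydeg):
    a=np.radians(ydeg); y=np.array([np.cos(a),np.sin(a),0]); z=np.array([0,0,-1.]); return np.stack([np.cross(y,z),y,z],1)
E
cat > m2.py <<'E'
from h import *
D=np.load("top.npz"); im,d,K,M=[D[k] for k in("im","d","K","M")]; P=cloud(d,K,M)
f=lambda L,o,k,z:[ray(o[0]+(a+.5)/k-.5,o[1]+(b+.5)/k-.5,K,M,z) for a,b in L]
bar=np.array(f([(65,342),(65,500)],(100,140),5,.135)); ch=np.array(f([(626,350),(626,460)],(100,140),5,.109))
kn=np.array([.5017,.287]); print("bar",bar.round(4).tolist(),"chute",ch.round(4).tolist())
v=bar.mean(0)[:2]-ch.mean(0)[:2]; print("yaw",np.degrees(np.arctan2(v[1],v[0])), np.linalg.norm(v),"(.320+~.006)")
m=np.array(f([(32,98),(174,76),(210,263),(66,288)],(260,140),4,.003)); print("mat",m.mean(0).round(4),m.round(3)[:,:2].tolist())
a=m[2]-m[1]+m[3]-m[0]; print("mat short ang",np.degrees(np.arctan2(*(m[0]-m[1]+m[3]-m[2])[1::-1])),"long",np.degrees(np.arctan2(a[1],a[0])))
ca=np.array(f([(580,33),(747,47),(732,284),(557,272)],(100,140),5,.045)); print("caddy rim",ca.mean(0).round(4),ca.round(3)[:,:2].tolist())
hd=np.array(f([(558,130),(737,142)],(100,140),5,.095)); print("handle",hd.mean(0).round(4),np.degrees(np.arctan2(*(hd[0]-hd[1])[1::-1])),np.linalg.norm(hd[0]-hd[1]))
e=np.array(f([(172,352),(268,392),(392,418),(517,480)],(260,140),4,.005)); b=np.array(f([(136,440),(240,484),(348,500),(498,575)],(260,140),4,.014))
for x,y in zip(e,b): print("eye",x.round(4),"block",y.round(4),"ang",np.degrees(np.arctan2(*(x-y)[1::-1])).round(1),"d",np.linalg.norm((x-y)[:2]).round(4))
cu=np.array(f([(348,38),(705,217)],(260,140),4,.159)); cl=np.array(f([(543,417),(222,248)],(260,140),4,.017))
print("board",np.r_[cu,cl].mean(0).round(4),np.linalg.norm(cu[0]-cu[1]),np.linalg.norm(cl[0]-cl[1]),np.linalg.norm(cu[1]-cl[0]),np.linalg.norm(cu[0]-cl[1])); w=cu[0]-cu[1]+cl[1]-cl[0]; print("y ang",np.degrees(np.arctan2(w[1],w[0])))
for n,q,z in (("brush",[(240,262),(277,258)],.01),("paste",[(253,124)],.11),("weight",[(285,131)],.056),("tape",[(187,146)],.025)): print(n,[ray(*x,K,M,z).round(3)[:2].tolist() for x in q])
plan([.6659,.118,.2],down(-6))
E
python3 m2.py
```

```text
bar [[0.5462, 0.4514, 0.135], [0.4558, 0.4483, 0.135]] chute [[0.5353, 0.1311, 0.109], [0.4714, 0.1321, 0.109]]
yaw 90.42717589889871 0.31827041191779704 (.320+~.006)
mat [ 0.6241 -0.0695  0.003 ] [[0.694, -0.001], [0.709, -0.117], [0.555, -0.137], [0.539, -0.023]]
mat short ang 97.6731932440869 long -172.24630632036408
caddy rim [0.6649 0.1169 0.045 ] [[0.747, 0.162], [0.735, 0.057], [0.583, 0.07], [0.594, 0.178]]
handle [0.6666 0.1173 0.095 ] 84.17669560495875 0.10813712604415694
eye [ 0.4854 -0.1036  0.005 ] block [ 0.4177 -0.0715  0.014 ] ang -25.3 d 0.0749
eye [ 0.4521 -0.1765  0.005 ] block [ 0.3821 -0.1494  0.014 ] ang -21.2 d 0.0751
eye [ 0.4293 -0.2709  0.005 ] block [ 0.3679 -0.2307  0.014 ] ang -33.2 d 0.0734
eye [ 0.3794 -0.3628  0.005 ] block [ 0.3092 -0.3395  0.014 ] ang -18.4 d 0.074
board [ 0.5592 -0.3027  0.088 ] 0.2734578745666632 0.2748477859013461 0.20615063143801443 0.20538289990097175
y ang 59.89132666169161
brush [[0.385, 0.095], [0.394, -0.02]]
paste [[0.793, 0.042]]
weight [[0.786, -0.058]]
tape [[0.757, 0.257]]
t 0.1 rot [-0.1  0.1 76.8] lin after [-0.4209  0.507   0.0302] lin before [-0.5899 -0.2935  0.0306] q6 -0.12 open 0.0855
```

Emit:
jog_arm([
  {"delta_rot": [0,0,8.5],"linear": [0,0,-0.008],"grip": 0.06},
  {"delta_rot": [0,0,8.5],"linear": [0,0,-0.008],"grip": 0.06},
  {"delta_rot": [0,0,8.5],"linear": [0,0,-0.008],"grip": 0.06},
  {"delta_rot": [0,0,8.5],"linear": [0,0,-0.008],"grip": 0.06},
  {"delta_rot": [0,0,8.5],"linear": [0,0,-0.008],"grip": 0.06},
  {"delta_rot": [0,0,8.5],"linear": [0,0,-0.008],"grip": 0.06},
  {"delta_rot": [0,0,8.5],"linear": [0,0,-0.008],"grip": 0.06},
  {"delta_rot": [0,0,8.5],"linear": [0,0,-0.008],"grip": 0.06},
  {"delta_rot": [0,0,8.5],"linear": [0,0,0],"grip": 0.06},
  {"delta_rot": [0,0,0],"linear": [0,0,0],"grip": 0.06},
], newtons=40)

```text
t: 1.1
tool_pos: [0.2059, 0.59, 0.2951]
tool_rot: [2.329, 2.108, -0.001]
contact_force: [-0.4, -0.1, -0.4]
opening: 0.06
grip_force: 0.0
```

Emit:
jog_arm([
  {"delta_rot": [0,0,0],"linear": [-0.026,0.0317,0],"grip": 0.06},
  {"delta_rot": [0,0,0],"linear": [-0.026,0.0317,0],"grip": 0.06},
  {"delta_rot": [0,0,0],"linear": [-0.026,0.0317,0],"grip": 0.06},
  {"delta_rot": [0,0,0],"linear": [-0.026,0.0317,0],"grip": 0.06},
  {"delta_rot": [0,0,0],"linear": [-0.026,0.0317,0],"grip": 0.06},
  {"delta_rot": [0,0,0],"linear": [-0.026,0.0317,0],"grip": 0.06},
  {"delta_rot": [0,0,0],"linear": [-0.026,0.0317,0],"grip": 0.06},
  {"delta_rot": [0,0,0],"linear": [-0.026,0.0317,0],"grip": 0.06},
  {"delta_rot": [0,0,0],"linear": [-0.026,0.0317,0],"grip": 0.06},
  {"delta_rot": [0,0,0],"linear": [-0.026,0.0317,0],"grip": 0.06},
])

```text
t: 2.1
tool_pos: [0.4961, 0.2982, 0.2946]
tool_rot: [-2.326, -2.111, 0.001]
contact_force: [0.0, 0.0, -0.2]
opening: 0.0603
grip_force: 0.0
```

Emit:
jog_arm([
  {"delta_rot": [0,0,0],"linear": [-0.026,0.0317,0],"grip": 0.06},
  {"delta_rot": [0,0,0],"linear": [-0.026,0.0317,0],"grip": 0.06},
  {"delta_rot": [0,0,0],"linear": [-0.026,0.0317,0],"grip": 0.06},
  {"delta_rot": [0,0,0],"linear": [-0.026,0.0317,0],"grip": 0.06},
  {"delta_rot": [0,0,0],"linear": [-0.026,0.0317,0.01],"grip": 0.06},
  {"delta_rot": [0,0,0],"linear": [-0.02,0.03,0.02],"grip": 0.06},
  {"delta_rot": [0,0,0],"linear": [0,0,0.03],"grip": 0.06},
  {"delta_rot": [0,0,0],"linear": [0,0,0],"grip": 0.06},
])

```text
t: 2.9
tool_pos: [0.6655, 0.1303, 0.2283]
tool_rot: [-2.323, -2.104, 0.014]
contact_force: [-0.4, -0.2, -1.5]
opening: 0.0599
grip_force: 0.0
```

```bash
python3 - <<'E'
from h import *
st(); plan([.6663,.1176,.07],down(-6))
im,d,K,M=cam("wrist"); np.savez("w1.npz",im=im,d=d,K=K,M=M); save("w1.png",im)
P=cloud(d,K,M); h=cv2.cvtColor(im,cv2.COLOR_RGB2HSV)
m=(P[...,2]>.085)&(P[...,2]<.105)&(d>0)&(abs(P[...,0]-.666)<.06)&(abs(P[...,1]-.118)<.09); X=P[m]; print(m.sum(),cv2.minAreaRect((X[:,:2]*1000).astype(np.float32)),np.median(X[:,2]))
E
```

```text
2.9 [0.6655 0.1303 0.2283] 
 [[0.099, 0.995, -0.011], [0.995, -0.099, -0.001], [-0.002, -0.011, -1.0]] q [0.08 0.18 1.48 0.   1.49 0.18]
t 2.9 rot [-0.6  0.1  0.3] lin after [-0.0126  0.0022  0.1583] lin before [-0.0123  0.0039  0.1583] q6 0.18 open 0.0599
2276 ((659.2950439453125, 146.03607177734375), (68.88507080078125, 155.37574768066406), 23.483272552490234) 0.09512846736612793
```

```bash
python3 - <<'E'
from h import *
D=np.load("w1.npz"); im,d,K,M=[D[k] for k in("im","d","K","M")]; P=cloud(d,K,M); h=cv2.cvtColor(im,cv2.COLOR_RGB2HSV)
m=(P[...,2]>.085)&(P[...,2]<.105)&(d>0)&(h[...,0]<22)&(h[...,1]>90); m=cv2.morphologyEx(m.astype(np.uint8),cv2.MORPH_OPEN,np.ones((5,5)))>0
X=P[m]; print(m.sum(),cv2.minAreaRect((X[:,:2]*1000).astype(np.float32)),np.median(X[:,2]))
plan([.6663,.1176,.07],down(-6))
E
```

```text
5042 ((747.7388305664062, 125.40879821777344), (257.6529846191406, 178.1475067138672), 89.96586608886719) 0.09548201261070868
t 2.95 rot [-0.4  0.1  0.4] lin after [-0.0134  0.0016  0.1613] lin before [-0.0133  0.0027  0.1613] q6 0.18 open 0.0599
```

View pics/w1.png

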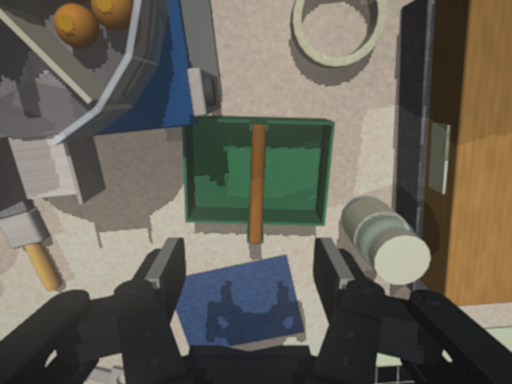

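The wrist view shows the caddy handle running from (258,125) to (256,242), about parallel to the fingers' x axis. The jar is to the right at (390,240).

```bash
python3 - <<'E'
from h import *
D=np.load("w1.npz"); im,d,K,M=[D[k] for k in("im","d","K","M")]
a,b=ray(258,124,K,M,.095),ray(256,243,K,M,.095); print(a,b,np.linalg.norm(a-b),np.degrees(np.arctan2(*(a-b)[1::-1])))
c=(a+b)/2; print(c); c[2]=.07; plan(c,down(np.degrees(np.arctan2(*(a-b)[1::-1]))-90))
E
```

```text
[0.67595766 0.17592629 0.095     ] [0.66418614 0.06763308 0.095     ] 0.10893112500148963 83.79628204867394
[0.6700719  0.12177969 0.095     ]
t 2.95 rot [-0.4  0.1  0.6] lin after [-0.0089  0.0049  0.1613] lin before [-0.0087  0.006   0.1613] q6 0.18 open 0.0599
```

Emit:
jog_arm([
  {"delta_rot": [-0.4,0.1,0.4],"linear": [-0.01,0.004,0.03],"grip": 0.06},
  {"delta_rot": [0,0,0],"linear": [0,0,0.035],"grip": 0.06},
  {"delta_rot": [0,0,0],"linear": [0,0,0.035],"grip": 0.06},
  {"delta_rot": [0,0,0],"linear": [0,0,0.035],"grip": 0.06},
  {"delta_rot": [0,0,0],"linear": [0,0,0.025],"grip": 0.06},
  {"delta_rot": [0,0,0],"linear": [0,0,0],"grip": 0.06},
  {"delta_rot": [0,0,0],"linear": [0,0,0],"grip": 0.0},
  {"delta_rot": [0,0,0],"linear": [0,0,0],"grip": 0.0},
  {"delta_rot": [0,0,0],"linear": [0,0,0],"grip": 0.0},
  {"delta_rot": [0,0,0],"linear": [0,0,0],"grip": 0.0},
], newtons=60)

```text
t: 3.95
tool_pos: [0.6732, 0.1217, 0.0784]
tool_rot: [2.332, 2.095, 0.014]
contact_force: [-2.4, 0.4, 8.0]
opening: 0.0104
grip_force: 62.7
```

Emit:
jog_arm([
  {"delta_rot": [0,0,0],"linear": [0,0,-0.01],"grip": 0.0},
  {"delta_rot": [0,0,0],"linear": [0,0,-0.02],"grip": 0.0},
  {"delta_rot": [0,0,0],"linear": [0,0,-0.02],"grip": 0.0},
  {"delta_rot": [0,0,0],"linear": [0,0,0],"grip": 0.0},
])

```text
t: 4.35
tool_pos: [0.6736, 0.1214, 0.1293]
tool_rot: [2.331, 2.094, 0.018]
contact_force: [0.4, 0.7, -3.1]
opening: 0.0104
grip_force: 61.3
```

```bash
python3 - <<'E'
from h import *
st(); plan([.5025,.02,.15],down(90.2))
E
```

```text
4.35 [0.6736 0.1214 0.1293] 
 [[0.107, 0.994, 0.014], [0.994, -0.107, 0.001], [0.003, 0.014, -1.0]] q [0.07 0.26 1.56 0.   1.31 0.18]
t 4.35 rot [  0.7   0.5 -96.3] lin after [ 0.1715 -0.1008 -0.0207] lin before [-0.1191 -0.159  -0.0232] q6 0.18 open 0.0104
```

Emit:
jog_arm([
  {"delta_rot": [0,0,0],"linear": [-0.012,-0.016,-0.005],"grip": 0.0},
  {"delta_rot": [0,0,0],"linear": [-0.02,-0.027,-0.005],"grip": 0.0},
  {"delta_rot": [0,0,0],"linear": [-0.02,-0.027,-0.005],"grip": 0.0},
  {"delta_rot": [0,0,0],"linear": [-0.02,-0.027,-0.005],"grip": 0.0},
  {"delta_rot": [0,0,0],"linear": [-0.02,-0.027,0],"grip": 0.0},
  {"delta_rot": [0,0,0],"linear": [-0.017,-0.022,0],"grip": 0.0},
  {"delta_rot": [0,0,0],"linear": [-0.01,-0.013,0],"grip": 0.0},
  {"delta_rot": [0,0,0],"linear": [0,0,0],"grip": 0.0},
])

```text
t: 5.15
tool_pos: [0.4984, 0.0193, 0.1425]
tool_rot: [2.337, 2.096, 0.007]
contact_force: [0.0, 0.2, -2.5]
opening: 0.0105
grip_force: 61.8
```

Emit:
jog_arm([
  {"delta_rot": [0,0,-6],"linear": [0,0,0],"grip": 0.0},
  {"delta_rot": [0,0,-8],"linear": [0,0,0],"grip": 0.0},
  {"delta_rot": [0,0,-8],"linear": [0,0,0],"grip": 0.0},
  {"delta_rot": [0,0,-8],"linear": [0,0,0],"grip": 0.0},
  {"delta_rot": [0,0,-8],"linear": [0,0,0],"grip": 0.0},
  {"delta_rot": [0,0,-8],"linear": [0,0,0],"grip": 0.0},
  {"delta_rot": [0,0,-8],"linear": [0,0,0],"grip": 0.0},
  {"delta_rot": [0,0,-8],"linear": [0,0,0],"grip": 0.0},
  {"delta_rot": [0,0,-8],"linear": [0,0,0],"grip": 0.0},
  {"delta_rot": [0,0,-8],"linear": [0,0,0],"grip": 0.0},
])

```text
t: 6.15
tool_pos: [0.5009, 0.0204, 0.1434]
tool_rot: [0.485, 3.097, 0.004]
contact_force: [-0.7, 0.1, -1.6]
opening: 0.0106
grip_force: 61.8
```

Emit:
jog_arm([
  {"delta_rot": [0,0,-8],"linear": [0,0,0],"grip": 0.0},
  {"delta_rot": [0,0,-6],"linear": [0,0,0],"grip": 0.0},
  {"delta_rot": [0,0,-4.5],"linear": [0,0,0],"grip": 0.0},
  {"delta_rot": [0,0,0],"linear": [0,0,0],"grip": 0.0},
  {"delta_rot": [0,0,0],"linear": [0,0,0],"grip": 0.0},
])

```text
t: 6.65
tool_pos: [0.5007, 0.0203, 0.1436]
tool_rot: [-0.008, 3.135, 0.002]
contact_force: [-0.4, -0.2, -2.4]
opening: 0.0105
grip_force: 61.7
```

```bash
python3 - <<'E'
from h import *
st(); plan([.5025,.02,.10],down(90.2))
im,d,K,M=cam("top"); np.savez("t2.npz",im=im,d=d,K=K,M=M); save("t2.png",cv2.resize(im[120:290,100:440],None,fx=2.35,fy=2.35,interpolation=cv2.INTER_CUBIC))
E
```

```text
6.65 [0.5007 0.0203 0.1436] 
 [[-1.0, -0.005, 0.007], [-0.005, 1.0, 0.001], [-0.007, 0.001, -1.0]] q [-0.11 -0.18  1.99  0.    1.33 -1.69]
t 6.65 rot [0.1 0.4 0.1] lin after [-0.0018 -0.0003  0.0436] lin before [-0.0015 -0.0003  0.0436] q6 -1.69 open 0.0105
```

View pics/t2.png

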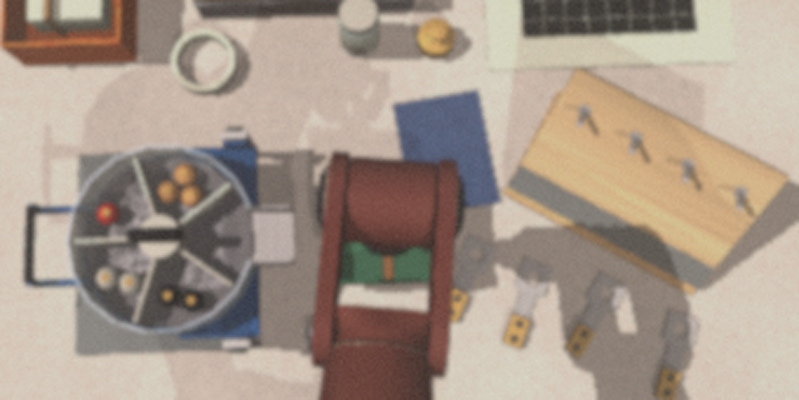

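The picture shows the caddy level at (390,262), turned and clear of the chute edge at (293,237). I'll lower it, slide it in and set it down.

Emit:
jog_arm([
  {"delta_rot": [0,0.4,0],"linear": [-0.002,0,0.016],"grip": 0.0},
  {"delta_rot": [0,0,0],"linear": [0,0,0.016],"grip": 0.0},
  {"delta_rot": [0,0,0],"linear": [0,0,0.016],"grip": 0.0},
  {"delta_rot": [0,0,0],"linear": [0,0.01,0],"grip": 0.0},
  {"delta_rot": [0,0,0],"linear": [0,0.016,0],"grip": 0.0},
  {"delta_rot": [0,0,0],"linear": [0,0.016,0],"grip": 0.0},
  {"delta_rot": [0,0,0],"linear": [0,0.016,0],"grip": 0.0},
  {"delta_rot": [0,0,0],"linear": [0,0.009,0],"grip": 0.0},
  {"delta_rot": [0,0,0],"linear": [0,0,0.007],"grip": 0.0},
  {"delta_rot": [0,0,0],"linear": [0,0,0],"grip": 0.0},
])

```text
t: 7.7
tool_pos: [0.5014, 0.087, 0.0879]
tool_rot: [0.011, -3.14, -0.001]
contact_force: [-0.1, -0.4, -3.2]
opening: 0.0104
grip_force: 61.6
```

Emit:
jog_arm([
  {"delta_rot": [0,0,0],"linear": [0,0,0.004],"grip": 0.0},
  {"delta_rot": [0,0,0],"linear": [0,0,0.003],"grip": 0.0},
  {"delta_rot": [0,0,0],"linear": [0,0,0],"grip": 0.0},
  {"delta_rot": [0,0,0],"linear": [0,0,0],"grip": 0.0},
])

```text
t: 8.1
tool_pos: [0.5022, 0.0866, 0.082]
tool_rot: [-0.009, 3.141, 0.001]
contact_force: [-0.4, -0.0, -3.5]
opening: 0.0102
grip_force: 62.7
```

Emit:
jog_arm([
  {"delta_rot": [0,0,0],"linear": [0,0,0.003],"grip": 0.0},
  {"delta_rot": [0,0,0],"linear": [0,0,0],"grip": 0.0},
  {"delta_rot": [0,0,0],"linear": [0,0,0.001],"grip": 0.0},
  {"delta_rot": [0,0,0],"linear": [0,0,0],"grip": 0.0},
])

```text
t: 8.5
tool_pos: [0.5029, 0.0882, 0.0804]
tool_rot: [-0.009, 3.141, 0.005]
contact_force: [-5.9, 5.4, 9.9]
opening: 0.0102
grip_force: 64.3
```

Emit:
jog_arm([
  {"delta_rot": [0,0,0],"linear": [0,0,-0.001],"grip": 0.035},
  {"delta_rot": [0,0,0],"linear": [0,0,0],"grip": 0.035},
  {"delta_rot": [0,0,0],"linear": [0,0,0],"grip": 0.035},
  {"delta_rot": [0,0,0],"linear": [0,0,-0.015],"grip": 0.035},
  {"delta_rot": [0,0,0],"linear": [0,0,-0.03],"grip": 0.035},
  {"delta_rot": [0,0,0],"linear": [0,0,-0.035],"grip": 0.035},
  {"delta_rot": [0,0,0],"linear": [0,0,-0.035],"grip": 0.035},
  {"delta_rot": [0,0,0],"linear": [0,0,-0.035],"grip": 0.035},
  {"delta_rot": [0,0,0],"linear": [0,0,-0.02],"grip": 0.035},
  {"delta_rot": [0,0,0],"linear": [0,0,0],"grip": 0.035},
])

```text
t: 9.5
tool_pos: [0.5043, 0.0868, 0.2546]
tool_rot: [-0.01, 3.133, 0.002]
contact_force: [-0.0, 0.4, -0.2]
opening: 0.0349
grip_force: 0.0
```

```bash
python3 - <<'E'
from h import *
st(); plan([.502,.287,.235],down(0.2))
E
```

```text
9.5 [0.5043 0.0868 0.2546] 
 [[-1.0, -0.006, 0.009], [-0.006, 1.0, 0.001], [-0.009, 0.001, -1.0]] q [ 0.02 -0.24  1.85  0.    1.53 -1.55]
t 9.5 rot [ 0.5  0.4 90.2] lin after [ 0.2002 -0.0016  0.0196] lin before [0.0013 0.2002 0.0198] q6 -1.55 open 0.0349
```

Emit:
jog_arm([
  {"delta_rot": [0,0,8.2],"linear": [0,0,0],"grip": 0.04},
  {"delta_rot": [0,0,8.2],"linear": [0,0,0],"grip": 0.04},
  {"delta_rot": [0,0,8.2],"linear": [0,0,0],"grip": 0.04},
  {"delta_rot": [0,0,8.2],"linear": [0,0,0],"grip": 0.04},
  {"delta_rot": [0,0,8.2],"linear": [0,0,0],"grip": 0.04},
  {"delta_rot": [0,0,8.2],"linear": [0,0,0],"grip": 0.04},
  {"delta_rot": [0,0,8.2],"linear": [0,0,0],"grip": 0.04},
  {"delta_rot": [0,0,8.2],"linear": [0,0,0],"grip": 0.04},
  {"delta_rot": [0,0,8.2],"linear": [0,0,0],"grip": 0.04},
  {"delta_rot": [0,0,8.2],"linear": [0,0,0],"grip": 0.04},
])

```text
t: 10.5
tool_pos: [0.5014, 0.0867, 0.2476]
tool_rot: [-2.059, -2.37, 0.001]
contact_force: [0.1, -0.2, -0.0]
opening: 0.0405
grip_force: 0.0
```

Emit:
jog_arm([
  {"delta_rot": [0,0,8.2],"linear": [0,0,0],"grip": 0.04},
  {"delta_rot": [0,0,0],"linear": [0.02,0,0],"grip": 0.04},
  {"delta_rot": [0,0,0],"linear": [0.035,0,0],"grip": 0.04},
  {"delta_rot": [0,0,0],"linear": [0.035,0,0],"grip": 0.04},
  {"delta_rot": [0,0,0],"linear": [0.035,0,0],"grip": 0.04},
  {"delta_rot": [0,0,0],"linear": [0.035,0,0],"grip": 0.04},
  {"delta_rot": [0,0,0],"linear": [0.025,0,0],"grip": 0.04},
  {"delta_rot": [0,0,0],"linear": [0.015,0,0],"grip": 0.04},
  {"delta_rot": [0,0,0],"linear": [0,0,0],"grip": 0.04},
  {"delta_rot": [0,0,0],"linear": [0,0,0],"grip": 0.04},
])

```text
t: 11.5
tool_pos: [0.5014, 0.2862, 0.2486]
tool_rot: [-2.218, -2.224, 0.001]
contact_force: [1.3, -0.1, 1.0]
opening: 0.0401
grip_force: 0.0
```

```bash
python3 - <<'E'
from h import *
st(); plan([.502,.287,.167],down(0.2))
im,d,K,M=cam("wrist"); P=cloud(d,K,M); m=(P[...,2]>.18)&(P[...,2]<.2)&(im.max(-1)<70)&(np.hypot(P[...,0]-.502,P[...,1]-.287)<.05)
X=P[m]; print(m.sum(),cv2.minAreaRect((X[:,:2]*1000).astype(np.float32)),np.median(X,0))
E
```

```text
11.5 [0.5014 0.2862 0.2486] 
 [[-0.003, 1.0, -0.001], [1.0, 0.003, -0.0], [-0.0, -0.001, -1.0]] q [ 0.39 -0.07  1.71  0.    1.51  0.39]
t 11.5 rot [-0.  0. -0.] lin after [0.0008 0.0006 0.0816] lin before [0.0009 0.0006 0.0816] q6 0.39 open 0.0401
1837 ((504.8817138671875, 290.3190612792969), (13.325093269348145, 59.51518249511719), 0.7810453176498413) [0.50458033 0.29298635 0.19506682]
```

Emit:
jog_arm([
  {"delta_rot": [0,0,0],"linear": [0.002,0.002,0.03],"grip": 0.04},
  {"delta_rot": [0,0,0],"linear": [0,0,0.03],"grip": 0.04},
  {"delta_rot": [0,0,0],"linear": [0,0,0.019],"grip": 0.04},
  {"delta_rot": [0,0,0],"linear": [0,0,0],"grip": 0.04},
  {"delta_rot": [0,0,0],"linear": [0,0,0],"grip": 0.0},
  {"delta_rot": [0,0,0],"linear": [0,0,0],"grip": 0.0},
  {"delta_rot": [0,0,0],"linear": [0,0,0],"grip": 0.0},
  {"delta_rot": [0,0,0],"linear": [0,0,0],"grip": 0.0},
], newtons=40)

```text
t: 12.35
tool_pos: [0.505, 0.2888, 0.1723]
tool_rot: [2.218, 2.223, 0.005]
contact_force: [1.6, -2.3, 3.0]
opening: 0.0128
grip_force: 42.0
```

Emit:
jog_arm([
  {"delta_rot": [0,0,4],"linear": [0,0,0],"grip": 0.0},
  {"delta_rot": [0,0,6],"linear": [0,0,0],"grip": 0.0},
  {"delta_rot": [0,0,6],"linear": [0,0,0],"grip": 0.0},
  {"delta_rot": [0,0,6],"linear": [0,0,0],"grip": 0.0},
  {"delta_rot": [0,0,6],"linear": [0,0,0],"grip": 0.0},
  {"delta_rot": [0,0,6],"linear": [0,0,0],"grip": 0.0},
  {"delta_rot": [0,0,6],"linear": [0,0,0],"grip": 0.0},
  {"delta_rot": [0,0,6],"linear": [0,0,0],"grip": 0.0},
  {"delta_rot": [0,0,6],"linear": [0,0,0],"grip": 0.0},
  {"delta_rot": [0,0,6],"linear": [0,0,0],"grip": 0.0},
])

```text
t: 13.35
tool_pos: [0.5035, 0.2895, 0.1723]
tool_rot: [-3.018, -0.864, -0.001]
contact_force: [-3.7, -0.6, 5.9]
opening: 0.0131
grip_force: 42.5
```

Emit:
jog_arm([
  {"delta_rot": [0,0,6],"linear": [0,0,0],"grip": 0.0},
  {"delta_rot": [0,0,5],"linear": [0,0,0],"grip": 0.0},
  {"delta_rot": [0,0,3],"linear": [0,0,0],"grip": 0.0},
  {"delta_rot": [0,0,0],"linear": [0,0,0],"grip": 0.0},
  {"delta_rot": [0,0,0],"linear": [0,0,0],"grip": 0.0},
])

```text
t: 13.85
tool_pos: [0.5034, 0.2899, 0.1723]
tool_rot: [-3.1, -0.496, -0.001]
contact_force: [-3.9, 0.6, 5.7]
opening: 0.0133
grip_force: 42.4
```

```bash
python3 - <<'E'
from h import *
st(); plan([.502,.287,.167],down(-71.8))
E
```

```text
13.85 [0.5034 0.2899 0.1723] 
 [[0.95, 0.312, 0.0], [0.312, -0.95, 0.003], [0.001, -0.003, -1.0]] q [ 0.39 -0.01  1.78  0.    1.37  1.65]
t 13.85 rot [-0.1 -0.1 -0. ] lin after [-0.0022  0.0023  0.0053] lin before [-0.0022  0.0023  0.0053] q6 1.65 open 0.0133
```

Emit:
jog_arm([
  {"delta_rot": [0,0,0],"linear": [0,0,0],"grip": 0.05},
  {"delta_rot": [0,0,0],"linear": [0,0,0],"grip": 0.05},
  {"delta_rot": [0,0,0],"linear": [0,0,0],"grip": 0.05},
  {"delta_rot": [0,0,0],"linear": [0,0,-0.025],"grip": 0.05},
  {"delta_rot": [0,0,0],"linear": [0,0,-0.035],"grip": 0.05},
  {"delta_rot": [0,0,6],"linear": [0,0,-0.02],"grip": 0.05},
  {"delta_rot": [0,0,6],"linear": [0,0,0],"grip": 0.05},
  {"delta_rot": [0,0,6],"linear": [0,0,0],"grip": 0.05},
  {"delta_rot": [0,0,0],"linear": [0,0,0],"grip": 0.05},
  {"delta_rot": [0,0,0],"linear": [0,0,0],"grip": 0.05},
])

```text
t: 14.85
tool_pos: [0.5035, 0.2888, 0.2499]
tool_rot: [-3.141, -0.008, 0.001]
contact_force: [0.4, -0.6, 1.0]
opening: 0.0497
grip_force: 0.0
```

```bash
python3 - <<'E'
from h import *
st(); plan([.502,.452,.22],down(-90))
E
```

```text
14.85 [0.5035 0.2888 0.2499] 
 [[1.0, 0.005, -0.0], [0.005, -1.0, 0.001], [-0.0, -0.001, -1.0]] q [ 0.39 -0.06  1.7   0.    1.51  1.96]
t 14.85 rot [-0.   0.   0.3] lin after [-0.0015 -0.1632  0.0299] lin before [-0.0007 -0.1632  0.03  ] q6 1.96 open 0.0497
```

Emit:
jog_arm([
  {"delta_rot": [0,0,0],"linear": [0,-0.02,0],"grip": 0.05},
  {"delta_rot": [0,0,0],"linear": [0,-0.035,0],"grip": 0.05},
  {"delta_rot": [0,0,0],"linear": [0,-0.035,0],"grip": 0.05},
  {"delta_rot": [0,0,0],"linear": [0,-0.035,0],"grip": 0.05},
  {"delta_rot": [0,0,0],"linear": [0,-0.025,0],"grip": 0.05},
  {"delta_rot": [0,0,0],"linear": [0,-0.013,0],"grip": 0.05},
  {"delta_rot": [0,0,0],"linear": [0,0,0],"grip": 0.05},
  {"delta_rot": [0,0,0],"linear": [0,0,0],"grip": 0.05},
])

```text
t: 15.65
tool_pos: [0.5032, 0.4512, 0.2501]
tool_rot: [3.142, 0.005, -0.0]
contact_force: [0.3, -0.5, -0.6]
opening: 0.0502
grip_force: 0.0
```

```bash
python3 - <<'E'
from h import *
st(); plan([.502,.452,.112],down(-90))
a,d,K,M=cam("wrist"); P=cloud(d,K,M); np.savez("w3.npz",im=a,d=d,K=K,M=M)
m=(P[...,2]>.115)&(P[...,2]<.145)&(a.max(-1)<80)&(abs(P[...,1]-.452)<.03)&(abs(P[...,0]-.502)<.05); X=P[m]; print("bar",m.sum(),X.mean(0) if m.sum() else "",np.median(X,0))
b=cam("top")[0][140:270,100:260]; b=cv2.resize(b,None,fx=2.95,fy=2.95,interpolation=cv2.INTER_CUBIC)
c=cv2.resize(a,None,fx=.62,fy=.62); o=np.zeros((384,800,3),np.uint8); o[:b.shape[0],:b.shape[1]]=b[:384]; o[:c.shape[0],480:480+c.shape[1]]=c; save("v3.png",o)
E
```

```text
15.65 [0.5032 0.4512 0.2501] 
 [[1.0, 0.003, -0.0], [0.003, -1.0, -0.0], [-0.0, 0.0, -1.0]] q [0.62 0.16 1.47 0.   1.52 2.19]
t 15.65 rot [0.  0.  0.2] lin after [-0.0012 -0.0008  0.1381] lin before [-0.0012 -0.0008  0.1381] q6 2.19 open 0.0502
bar 1425 [0.50673624 0.45431201 0.1363776 ] [0.50768515 0.45434777 0.13651927]
```

View pics/v3.png

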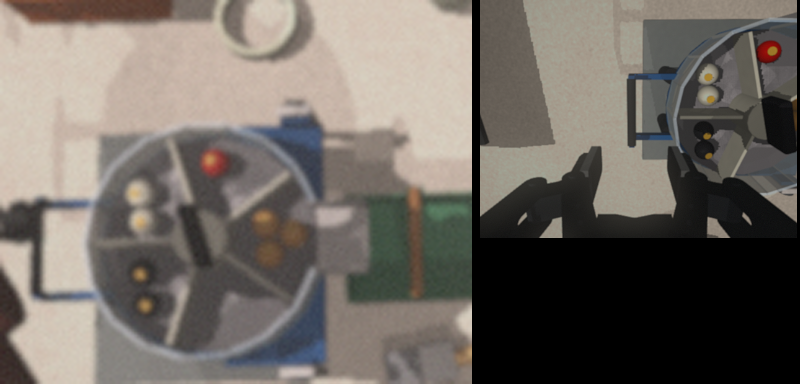

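The composite shows the beech balls at the spout (270,235), the caddy under the chute at (415,245) and the tip bar at (38,250). Next I grip the bar.

Emit:
jog_arm([
  {"delta_rot": [0,0,0],"linear": [0,-0.002,0.03],"grip": 0.05},
  {"delta_rot": [0,0,0],"linear": [0,0,0.035],"grip": 0.05},
  {"delta_rot": [0,0,0],"linear": [0,0,0.035],"grip": 0.05},
  {"delta_rot": [0,0,0],"linear": [0,0,0.025],"grip": 0.05},
  {"delta_rot": [0,0,0],"linear": [0,0,0.012],"grip": 0.05},
  {"delta_rot": [0,0,0],"linear": [0,0,0],"grip": 0.05},
  {"delta_rot": [0,0,0],"linear": [0,0,0],"grip": 0.0},
  {"delta_rot": [0,0,0],"linear": [0,0,0],"grip": 0.0},
  {"delta_rot": [0,0,0],"linear": [0,0,0],"grip": 0.0},
  {"delta_rot": [0,0,0],"linear": [0,0,0],"grip": 0.0},
], newtons=60)

```text
t: 16.75
tool_pos: [0.5043, 0.4555, 0.116]
tool_rot: [-3.137, -0.005, -0.006]
contact_force: [0.3, 2.8, 5.2]
opening: 0.0099
grip_force: 58.6
```

```bash
python3 - <<'E'
from h import *
o=ctrl.get_obs(); print(np.round(o["tool_pos"],4),o["opening"],o["grip_force"],o["contact_force"])
# arc: bar rel tip axis (250,21); station x = world y = -tool y
r=np.array([.250,.021]); prev=r
for a in np.arange(.05,.651,.05):
    c,s=np.cos(a),np.sin(a); p=np.array([r[0]*c-r[1]*s,r[0]*s+r[1]*c]); dd=p-prev; print(round(a,2),"tool y %.4f z %.4f"%(-dd[0],-dd[1])); prev=p
E
```

```text
[0.5043 0.4555 0.116 ] 0.009911267791755336 58.58807623386383 [0.31537679 2.84625134 5.23036287]
0.05 tool y 0.0014 z -0.0125
0.1 tool y 0.0020 z -0.0124
0.15 tool y 0.0026 z -0.0123
0.2 tool y 0.0032 z -0.0121
0.25 tool y 0.0038 z -0.0119
0.3 tool y 0.0044 z -0.0117
0.35 tool y 0.0050 z -0.0115
0.4 tool y 0.0056 z -0.0112
0.45 tool y 0.0061 z -0.0110
0.5 tool y 0.0066 z -0.0106
0.55 tool y 0.0072 z -0.0103
0.6 tool y 0.0077 z -0.0099
0.65 tool y 0.0082 z -0.0095
```

Emit:
jog_arm([
  {"delta_rot": [0,0,0],"linear": [0,0.0007,-0.006],"grip": 0.0},
  {"delta_rot": [0,0,0],"linear": [0,0.0007,-0.0065],"grip": 0.0},
  {"delta_rot": [0,0,0],"linear": [0,0.002,-0.0124],"grip": 0.0},
  {"delta_rot": [0,0,0],"linear": [0,0.0026,-0.0123],"grip": 0.0},
])

```text
t: 17.15
tool_pos: [0.5042, 0.4502, 0.1511]
tool_rot: [-3.135, -0.005, -0.006]
contact_force: [5.3, 8.0, -4.1]
opening: 0.0097
grip_force: 58.3
```

Emit:
jog_arm([
  {"delta_rot": [0,0,0],"linear": [0,0.0032,-0.0121],"grip": 0.0},
  {"delta_rot": [0,0,0],"linear": [0,0.0038,-0.0119],"grip": 0.0},
  {"delta_rot": [0,0,0],"linear": [0,0.0044,-0.0117],"grip": 0.0},
  {"delta_rot": [0,0,0],"linear": [0,0.005,-0.0115],"grip": 0.0},
  {"delta_rot": [0,0,0],"linear": [0,0.0056,-0.0112],"grip": 0.0},
  {"delta_rot": [0,0,0],"linear": [0,0.0061,-0.011],"grip": 0.0},
])

```text
t: 17.75
tool_pos: [0.5045, 0.4231, 0.2222]
tool_rot: [-3.131, -0.006, -0.009]
contact_force: [4.8, 10.0, 0.2]
opening: 0.0096
grip_force: 58.4
```

Emit:
jog_arm([
  {"delta_rot": [0,0,0],"linear": [0,0.0066,-0.0106],"grip": 0.0},
  {"delta_rot": [0,0,0],"linear": [0,0.0072,-0.0103],"grip": 0.0},
  {"delta_rot": [0,0,0],"linear": [0,0.0077,-0.0099],"grip": 0.0},
  {"delta_rot": [0,0,0],"linear": [0,0.0033,-0.0038],"grip": 0.0},
  {"delta_rot": [0,0,0],"linear": [0,0,0],"grip": 0.0},
  {"delta_rot": [0,0,0],"linear": [0,0,0],"grip": 0.0},
  {"delta_rot": [0,0,0],"linear": [0,0,0],"grip": 0.0},
  {"delta_rot": [0,0,0],"linear": [0,0,0],"grip": 0.0},
  {"delta_rot": [0,0,0],"linear": [0,0,0],"grip": 0.0},
  {"delta_rot": [0,0,0],"linear": [0,0,0],"grip": 0.0},
])

```text
t: 18.75
tool_pos: [0.5047, 0.3987, 0.2582]
tool_rot: [-3.13, -0.007, -0.011]
contact_force: [3.2, 10.4, 4.1]
opening: 0.0099
grip_force: 59.2
```

Emit:
jog_arm([
  {"delta_rot": [0,0,0],"linear": [0,0,0],"grip": 0.0},
  {"delta_rot": [0,0,0],"linear": [0,0,0],"grip": 0.0},
  {"delta_rot": [0,0,0],"linear": [0,0,0],"grip": 0.0},
  {"delta_rot": [0,0,0],"linear": [0,0,0],"grip": 0.0},
  {"delta_rot": [0,0,0],"linear": [0,0,0],"grip": 0.0},
  {"delta_rot": [0,0,0],"linear": [0,0,0],"grip": 0.0},
  {"delta_rot": [0,0,0],"linear": [0,0,0],"grip": 0.0},
  {"delta_rot": [0,0,0],"linear": [0,0,0],"grip": 0.0},
  {"delta_rot": [0,0,0],"linear": [0,0,0],"grip": 0.0},
  {"delta_rot": [0,0,0],"linear": [0,0,0],"grip": 0.0},
])

```text
t: 19.75
tool_pos: [0.5047, 0.3987, 0.2582]
tool_rot: [-3.13, -0.007, -0.011]
contact_force: [2.9, 10.9, 4.2]
opening: 0.0096
grip_force: 59.2
```

Emit:
jog_arm([
  {"delta_rot": [0,0,0],"linear": [0,0,0],"grip": 0.0},
  {"delta_rot": [0,0,0],"linear": [0,0,0],"grip": 0.0},
  {"delta_rot": [0,0,0],"linear": [0,0,0],"grip": 0.0},
  {"delta_rot": [0,0,0],"linear": [0,0,0],"grip": 0.0},
  {"delta_rot": [0,0,0],"linear": [0,0,0],"grip": 0.0},
])

```text
t: 20.25
tool_pos: [0.5047, 0.3987, 0.2582]
tool_rot: [-3.13, -0.006, -0.011]
contact_force: [2.5, 10.1, 4.8]
opening: 0.0098
grip_force: 59.2
```

```bash
python3 - <<'E'
from h import *
st(); a=cam("top")[0][140:270,100:260]; b=cam("scene")[0][110:240,210:360]
k=lambda x:cv2.resize(x,(400,340),interpolation=cv2.INTER_CUBIC); save("v4.png",np.hstack([k(a),k(b)]))
E
```

```text
20.25 [0.5047 0.3987 0.2582] 
 [[1.0, 0.004, 0.007], [0.004, -1.0, 0.011], [0.007, -0.011, -1.0]] q [0.55 0.07 1.55 0.01 1.51 2.12]
```

View pics/v4.png

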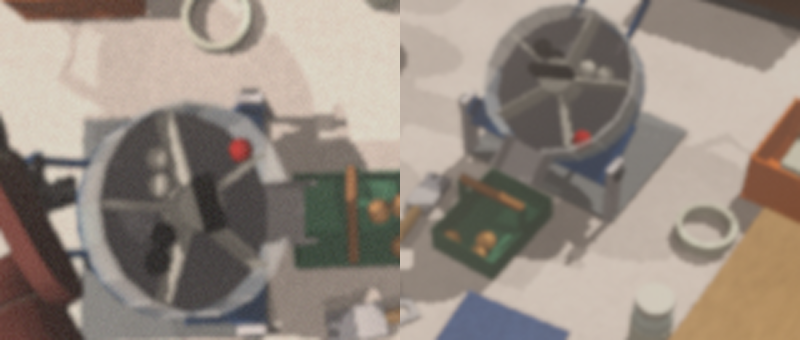

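The pictures show the spout compartment empty and the beech balls in the caddy (scene crop (450–490,240)). White, black and red are still in the drum. I'll lower the drum along the reverse arc.

Emit:
jog_arm([
  {"delta_rot": [0,0,0],"linear": [0,-0.0033,0.0038],"grip": 0.0},
  {"delta_rot": [0,0,0],"linear": [0,-0.0077,0.0099],"grip": 0.0},
  {"delta_rot": [0,0,0],"linear": [0,-0.0072,0.0103],"grip": 0.0},
  {"delta_rot": [0,0,0],"linear": [0,-0.0066,0.0106],"grip": 0.0},
  {"delta_rot": [0,0,0],"linear": [0,-0.0061,0.011],"grip": 0.0},
  {"delta_rot": [0,0,0],"linear": [0,-0.0056,0.0112],"grip": 0.0},
  {"delta_rot": [0,0,0],"linear": [0,-0.005,0.0115],"grip": 0.0},
  {"delta_rot": [0,0,0],"linear": [0,-0.0044,0.0117],"grip": 0.0},
  {"delta_rot": [0,0,0],"linear": [0,-0.0038,0.0119],"grip": 0.0},
  {"delta_rot": [0,0,0],"linear": [0,-0.0032,0.0121],"grip": 0.0},
])

```text
t: 21.35
tool_pos: [0.5043, 0.45, 0.152]
tool_rot: [-3.136, -0.006, -0.007]
contact_force: [2.8, 6.1, 0.9]
opening: 0.01
grip_force: 62.0
```

Emit:
jog_arm([
  {"delta_rot": [0,0,0],"linear": [0,-0.0026,0.0123],"grip": 0.0},
  {"delta_rot": [0,0,0],"linear": [0,-0.002,0.0124],"grip": 0.0},
  {"delta_rot": [0,0,0],"linear": [0,-0.0007,0.0065],"grip": 0.0},
  {"delta_rot": [0,0,0],"linear": [0,-0.0007,0.004],"grip": 0.0},
  {"delta_rot": [0,0,0],"linear": [0,0,0],"grip": 0.0},
  {"delta_rot": [0,0,0],"linear": [0,0,0],"grip": 0.0},
])

```text
t: 21.95
tool_pos: [0.5043, 0.4553, 0.1167]
tool_rot: [-3.138, -0.005, -0.006]
contact_force: [3.8, 6.5, 0.5]
opening: 0.0094
grip_force: 62.7
```

```bash
python3 - <<'E'
from h import *
st();print(ctrl.get_obs()["contact_force"])
E
```

```text
21.95 [0.5043 0.4553 0.1167] 
 [[1.0, 0.003, 0.004], [0.003, -1.0, 0.004], [0.004, -0.004, -1.0]] q [0.62 0.26 1.58 0.   1.3  2.19]
[3.75141416 6.50600849 0.54903109]
```

Emit:
jog_arm([
  {"delta_rot": [0,0,0],"linear": [0,0,0],"grip": 0.045},
  {"delta_rot": [0,0,0],"linear": [0,0,0],"grip": 0.045},
  {"delta_rot": [0,0,0],"linear": [0,0,0],"grip": 0.045},
  {"delta_rot": [0,0,0],"linear": [0,0,0],"grip": 0.045},
  {"delta_rot": [0,0,0],"linear": [0,0,-0.02],"grip": 0.045},
  {"delta_rot": [0,0,0],"linear": [0,0,-0.04],"grip": 0.045},
  {"delta_rot": [0,0,0],"linear": [0,0,-0.04],"grip": 0.045},
  {"delta_rot": [0,0,0],"linear": [0,0,-0.04],"grip": 0.045},
  {"delta_rot": [0,0,0],"linear": [0,0,-0.02],"grip": 0.045},
  {"delta_rot": [0,0,0],"linear": [0,0.02,0],"grip": 0.045},
])

```text
t: 22.95
tool_pos: [0.5045, 0.4359, 0.2811]
tool_rot: [-3.135, -0.007, -0.011]
contact_force: [0.2, -0.4, -0.1]
opening: 0.0453
grip_force: 0.0
```

Emit:
jog_arm([
  {"delta_rot": [0,0,0],"linear": [0,0.04,0],"grip": 0.045},
  {"delta_rot": [0,0,0],"linear": [0,0.04,0],"grip": 0.045},
  {"delta_rot": [0,0,0],"linear": [0,0.04,0],"grip": 0.045},
  {"delta_rot": [0,0,0],"linear": [0,0.04,0],"grip": 0.045},
  {"delta_rot": [0,0,0],"linear": [0,0.04,0],"grip": 0.045},
  {"delta_rot": [0,0,0],"linear": [0,0.04,0],"grip": 0.045},
  {"delta_rot": [0,0,0],"linear": [0,0.04,0],"grip": 0.045},
  {"delta_rot": [0,0,0],"linear": [0,0.03,0],"grip": 0.045},
  {"delta_rot": [0,0,0],"linear": [0,0.02,0],"grip": 0.045},
  {"delta_rot": [0,0,0],"linear": [0,0,0],"grip": 0.045},
])

```text
t: 23.95
tool_pos: [0.504, 0.1017, 0.2751]
tool_rot: [-3.141, 0.001, -0.0]
contact_force: [-0.4, 0.6, 0.4]
opening: 0.0452
grip_force: 0.0
```

Emit:
jog_arm([
  {"delta_rot": [0,0,0],"linear": [0,0,0],"grip": 0.045},
  {"delta_rot": [0,0,0],"linear": [0,0,0],"grip": 0.045},
])

```text
t: 24.15
tool_pos: [0.504, 0.1046, 0.275]
tool_rot: [-3.14, -0.006, 0.0]
contact_force: [-0.1, -0.0, -0.1]
opening: 0.0454
grip_force: 0.0
```

```bash
python3 - <<'E'
from h import *
st(); plan([.5025,.0875,.078],down(-90))
a,d,K,M=cam("wrist"); P=cloud(d,K,M); h=cv2.cvtColor(a,cv2.COLOR_RGB2HSV); save("w5.png",a); np.savez("w5.npz",im=a,d=d,K=K,M=M)
m=(P[...,2]>.08)&(P[...,2]<.1)&(h[...,0]<22)&(h[...,1]>90)&(np.hypot(P[...,0]-.5,P[...,1]-.087)<.12); m=cv2.morphologyEx(m.astype(np.uint8),cv2.MORPH_OPEN,np.ones((5,5)))>0
X=P[m]; print(m.sum(),cv2.minAreaRect((X[:,:2]*1000).astype(np.float32)),np.median(X[:,2]))
E
```

```text
24.15 [0.504  0.1046 0.275 ] 
 [[1.0, 0.004, -0.0], [0.004, -1.0, 0.001], [-0.0, -0.001, -1.0]] q [ 0.06 -0.24  1.81  0.    1.57  1.63]
t 24.15 rot [-0.1  0.   0.2] lin after [-0.0015  0.0171  0.197 ] lin before [-0.0016  0.0174  0.197 ] q6 1.63 open 0.0454
1170 ((504.1072998046875, 88.6387710571289), (108.72228240966797, 11.402417182922363), 0.1356729418039322) 0.09501821128593674
```

View pics/w5.png

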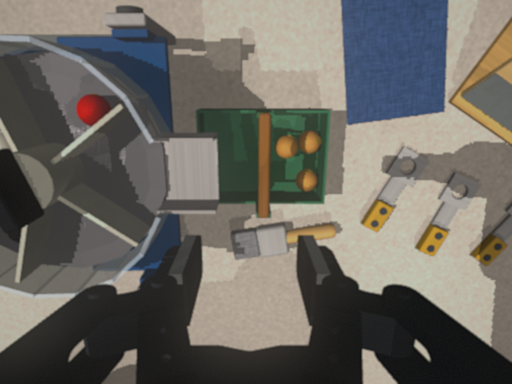

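The wrist view shows all three beech balls in the caddy, at (287,146), (310,142) and (307,180). The handle runs from (263,115) to (263,215).

Emit:
jog_arm([
  {"delta_rot": [0,0,0],"linear": [0,0.0165,0.03],"grip": 0.035},
  {"delta_rot": [0,0,0],"linear": [0,0,0.04],"grip": 0.035},
  {"delta_rot": [0,0,0],"linear": [0,0,0.04],"grip": 0.035},
  {"delta_rot": [0,0,0],"linear": [0,0,0.04],"grip": 0.035},
  {"delta_rot": [0,0,0],"linear": [0,0,0.03],"grip": 0.035},
  {"delta_rot": [0,0,0],"linear": [0,0,0.02],"grip": 0.035},
  {"delta_rot": [0,0,0],"linear": [0,0,0],"grip": 0.035},
  {"delta_rot": [0,0,0],"linear": [0,0,0],"grip": 0.0},
  {"delta_rot": [0,0,0],"linear": [0,0,0],"grip": 0.0},
  {"delta_rot": [0,0,0],"linear": [0,0,0],"grip": 0.0},
], newtons=80)

```text
t: 25.2
tool_pos: [0.5055, 0.088, 0.0768]
tool_rot: [-3.14, -0.005, -0.005]
contact_force: [0.3, 1.2, -0.3]
opening: 0.0101
grip_force: 78.3
```

Emit:
jog_arm([
  {"delta_rot": [0,0,0],"linear": [0,0,0],"grip": 0.0},
  {"delta_rot": [0,0,0],"linear": [0,0,-0.006],"grip": 0.0},
  {"delta_rot": [0,0,0],"linear": [0,0,-0.007],"grip": 0.0},
  {"delta_rot": [0,0,0],"linear": [0,0,0],"grip": 0.0},
])

```text
t: 25.6
tool_pos: [0.5048, 0.0874, 0.0892]
tool_rot: [-3.141, -0.004, -0.003]
contact_force: [0.6, -0.0, -3.0]
opening: 0.0101
grip_force: 78.1
```

Emit:
jog_arm([
  {"delta_rot": [0,0,0],"linear": [0,0.008,0],"grip": 0.0},
  {"delta_rot": [0,0,0],"linear": [0,0.015,0],"grip": 0.0},
  {"delta_rot": [0,0,0],"linear": [0,0.018,0],"grip": 0.0},
  {"delta_rot": [0,0,0],"linear": [0,0.018,0],"grip": 0.0},
  {"delta_rot": [0,0,0],"linear": [0,0.011,0],"grip": 0.0},
  {"delta_rot": [0,0,0],"linear": [0,0,-0.01],"grip": 0.0},
  {"delta_rot": [0,0,0],"linear": [0,0,-0.02],"grip": 0.0},
  {"delta_rot": [0,0,0],"linear": [0,0,-0.02],"grip": 0.0},
  {"delta_rot": [0,0,0],"linear": [0,0,-0.01],"grip": 0.0},
  {"delta_rot": [0,0,0],"linear": [0,0,0],"grip": 0.0},
])

```text
t: 26.6
tool_pos: [0.5058, 0.0176, 0.1504]
tool_rot: [-3.141, -0.005, -0.007]
contact_force: [-0.6, -0.0, -3.6]
opening: 0.0099
grip_force: 78.3
```

Emit:
jog_arm([
  {"delta_rot": [0,0,-4],"linear": [0,0,0],"grip": 0.0},
  {"delta_rot": [0,0,-7],"linear": [0,0,0],"grip": 0.0},
  {"delta_rot": [0,0,-7],"linear": [0,0,0],"grip": 0.0},
  {"delta_rot": [0,0,-7],"linear": [0,0,0],"grip": 0.0},
  {"delta_rot": [0,0,-7],"linear": [0,0,0],"grip": 0.0},
  {"delta_rot": [0,0,-7],"linear": [0,0,0],"grip": 0.0},
  {"delta_rot": [0,0,-7],"linear": [0,0,0],"grip": 0.0},
  {"delta_rot": [0,0,-7],"linear": [0,0,0],"grip": 0.0},
  {"delta_rot": [0,0,-7],"linear": [0,0,0],"grip": 0.0},
  {"delta_rot": [0,0,-7],"linear": [0,0,0],"grip": 0.0},
])

```text
t: 27.6
tool_pos: [0.5035, 0.0178, 0.1465]
tool_rot: [-2.611, -1.743, 0.002]
contact_force: [-0.2, -0.5, -4.1]
opening: 0.0101
grip_force: 78.3
```

Emit:
jog_arm([
  {"delta_rot": [0,0,-7],"linear": [0,0,0],"grip": 0.0},
  {"delta_rot": [0,0,-7],"linear": [0,0,0],"grip": 0.0},
  {"delta_rot": [0,0,-7],"linear": [0,0,0],"grip": 0.0},
  {"delta_rot": [0,0,-6],"linear": [0,0,0],"grip": 0.0},
  {"delta_rot": [0,0,-3.7],"linear": [0,0,0],"grip": 0.0},
  {"delta_rot": [0,0,0],"linear": [0,0,0],"grip": 0.0},
  {"delta_rot": [0,0,0],"linear": [0,0,0],"grip": 0.0},
])

```text
t: 28.3
tool_pos: [0.5038, 0.0177, 0.1471]
tool_rot: [-2.064, -2.366, 0.0]
contact_force: [0.0, 0.1, -3.9]
opening: 0.0099
grip_force: 78.3
```

```bash
python3 - <<'E'
from h import *
st(); plan([.624,-.0695,.0815],down(7.7))
E
```

```text
28.3 [0.5038 0.0177 0.1471] 
 [[-0.136, 0.991, -0.001], [0.991, 0.136, 0.001], [0.001, -0.001, -1.0]] q [-0.11 -0.17  1.97  0.    1.34 -0.25]
t 28.3 rot [-0.1 -0.1  0.1] lin after [-0.1025  0.1074  0.0656] lin before [-0.1028  0.1073  0.0653] q6 -0.25 open 0.0099
```

Emit:
jog_arm([
  {"delta_rot": [0,0,0],"linear": [-0.008,0.0083,0],"grip": 0.0},
  {"delta_rot": [0,0,0],"linear": [-0.016,0.017,0],"grip": 0.0},
  {"delta_rot": [0,0,0],"linear": [-0.022,0.023,0],"grip": 0.0},
  {"delta_rot": [0,0,0],"linear": [-0.022,0.023,0],"grip": 0.0},
  {"delta_rot": [0,0,0],"linear": [-0.018,0.019,0],"grip": 0.0},
  {"delta_rot": [0,0,0],"linear": [-0.011,0.011,0],"grip": 0.0},
  {"delta_rot": [0,0,0],"linear": [-0.006,0.006,0.01],"grip": 0.0},
  {"delta_rot": [0,0,0],"linear": [0,0,0.02],"grip": 0.0},
  {"delta_rot": [0,0,0],"linear": [0,0,0.018],"grip": 0.0},
  {"delta_rot": [0,0,0],"linear": [0,0,0.008],"grip": 0.0},
])

```text
t: 29.3
tool_pos: [0.6229, -0.0695, 0.0884]
tool_rot: [-2.061, -2.364, 0.003]
contact_force: [-0.8, 0.6, -4.1]
opening: 0.0102
grip_force: 78.3
```

Emit:
jog_arm([
  {"delta_rot": [0,0,0],"linear": [0,0,0.004],"grip": 0.0},
  {"delta_rot": [0,0,0],"linear": [0,0,0],"grip": 0.0},
  {"delta_rot": [0,0,0],"linear": [0,0,0],"grip": 0.0},
])

```text
t: 29.6
tool_pos: [0.6254, -0.0699, 0.0889]
tool_rot: [2.063, 2.368, 0.002]
contact_force: [0.7, -0.6, -2.0]
opening: 0.0104
grip_force: 78.3
```

Emit:
jog_arm([
  {"delta_rot": [0,0,0],"linear": [0,0,0.004],"grip": 0.0},
  {"delta_rot": [0,0,0],"linear": [0,0,0.003],"grip": 0.0},
  {"delta_rot": [0,0,0],"linear": [0,0,0],"grip": 0.0},
  {"delta_rot": [0,0,0],"linear": [0,0,0],"grip": 0.0},
])

```text
t: 30.0
tool_pos: [0.6247, -0.0698, 0.0809]
tool_rot: [-2.064, -2.368, -0.001]
contact_force: [-0.5, 0.5, -2.6]
opening: 0.01
grip_force: 78.3
```

Emit:
jog_arm([
  {"delta_rot": [0,0,0],"linear": [0,0,0.0015],"grip": 0.0},
  {"delta_rot": [0,0,0],"linear": [0,0,0.001],"grip": 0.0},
  {"delta_rot": [0,0,0],"linear": [0,0,0],"grip": 0.0},
  {"delta_rot": [0,0,0],"linear": [0,0,0],"grip": 0.035},
  {"delta_rot": [0,0,0],"linear": [0,0,0],"grip": 0.035},
  {"delta_rot": [0,0,0],"linear": [0,0,0],"grip": 0.035},
  {"delta_rot": [0,0,0],"linear": [0,0,-0.02],"grip": 0.035},
  {"delta_rot": [0,0,0],"linear": [0,0,-0.04],"grip": 0.035},
  {"delta_rot": [0,0,0],"linear": [0,0,-0.04],"grip": 0.035},
  {"delta_rot": [0,0,0],"linear": [0,0,-0.04],"grip": 0.035},
])

```text
t: 31.0
tool_pos: [0.6247, -0.0699, 0.2197]
tool_rot: [-2.064, -2.368, -0.001]
contact_force: [0.7, -0.3, -0.1]
opening: 0.0351
grip_force: 0.0
```

```bash
python3 - <<'E'
from h import *
st(); plan([.418,-.071,.25],down(65)); plan([.50,-.15,.35],down(59.4))
E
```

```text
31.0 [ 0.6247 -0.0699  0.2197] 
 [[-0.137, 0.991, 0.0], [0.991, 0.137, 0.001], [0.001, 0.0, -1.0]] q [-0.23  0.07  1.62  0.    1.46 -0.37]
t 31.0 rot [  0.   -0.  -57.1] lin after [ 0.1868 -0.0884 -0.0303] lin before [ 0.0272 -0.2049 -0.0304] q6 -0.37 open 0.0351
t 31.0 rot [  0.   -0.  -51.5] lin after [ 0.0665 -0.1324 -0.1303] lin before [-0.0622 -0.1344 -0.1304] q6 -0.37 open 0.0351
```

```bash
python3 - <<'E'
from h import *
print(np.round(ctrl.camera_info("wrist")["T_tool_cam"],3).tolist())
plan([.36,-.15,.36],down(-115))
E
```

```text
[[-0.0, -0.958, -0.287, 0.072], [1.0, -0.0, 0.0, -0.0], [-0.0, -0.287, 0.958, -0.143], [0.0, 0.0, 0.0, 1.0]]
t 31.0 rot [-0.000e+00 -1.000e-01  1.229e+02] lin after [-0.206   0.1845 -0.1403] lin before [-0.043  -0.2731 -0.1405] q6 -0.37 open 0.0351
```

Emit:
jog_arm([
  {"delta_rot": [0,0,8.2],"linear": [0,0,-0.014],"grip": 0.035},
  {"delta_rot": [0,0,8.2],"linear": [0,0,-0.014],"grip": 0.035},
  {"delta_rot": [0,0,8.2],"linear": [0,0,-0.014],"grip": 0.035},
  {"delta_rot": [0,0,8.2],"linear": [0,0,-0.014],"grip": 0.035},
  {"delta_rot": [0,0,8.2],"linear": [0,0,-0.014],"grip": 0.035},
  {"delta_rot": [0,0,8.2],"linear": [0,0,-0.014],"grip": 0.035},
  {"delta_rot": [0,0,8.2],"linear": [0,0,-0.014],"grip": 0.035},
  {"delta_rot": [0,0,8.2],"linear": [0,0,-0.014],"grip": 0.035},
  {"delta_rot": [0,0,8.2],"linear": [0,0,-0.014],"grip": 0.035},
  {"delta_rot": [0,0,8.2],"linear": [0,0,-0.014],"grip": 0.035},
])

```text
t: 32.0
tool_pos: [0.6249, -0.0701, 0.3589]
tool_rot: [-3.112, -0.424, -0.001]
contact_force: [0.1, 0.3, 0.1]
opening: 0.035
grip_force: 0.0
```

Emit:
jog_arm([
  {"delta_rot": [0,0,8.2],"linear": [0,0,0],"grip": 0.035},
  {"delta_rot": [0,0,8.2],"linear": [0,0,0],"grip": 0.035},
  {"delta_rot": [0,0,8.2],"linear": [0,0,0],"grip": 0.035},
  {"delta_rot": [0,0,8.2],"linear": [0,0,0],"grip": 0.035},
  {"delta_rot": [0,0,8.2],"linear": [0,0,0],"grip": 0.035},
  {"delta_rot": [0,0,0],"linear": [-0.025,0.022,0],"grip": 0.035},
  {"delta_rot": [0,0,0],"linear": [-0.035,0.032,0],"grip": 0.035},
  {"delta_rot": [0,0,0],"linear": [-0.035,0.032,0],"grip": 0.035},
  {"delta_rot": [0,0,0],"linear": [-0.035,0.032,0],"grip": 0.035},
  {"delta_rot": [0,0,0],"linear": [-0.035,0.032,0],"grip": 0.035},
])

```text
t: 33.0
tool_pos: [0.4101, -0.1359, 0.3582]
tool_rot: [-3.066, 0.682, -0.001]
contact_force: [0.2, -0.5, 1.2]
opening: 0.0347
grip_force: 0.0
```

Emit:
jog_arm([
  {"delta_rot": [0,0,0],"linear": [-0.025,0.022,0],"grip": 0.04},
  {"delta_rot": [0,0,0],"linear": [0,0,0],"grip": 0.04},
  {"delta_rot": [0,0,0],"linear": [0,0,0],"grip": 0.04},
])

```text
t: 33.3
tool_pos: [0.3796, -0.1453, 0.3587]
tool_rot: [-3.065, 0.685, -0.003]
contact_force: [0.4, -0.3, -0.4]
opening: 0.0401
grip_force: 0.0
```

```bash
python3 - <<'E'
from h import *
st(); a,d,K,M=cam("wrist"); save("w6.png",a); np.savez("w6.npz",im=a,d=d,K=K,M=M)
E
```

```text
33.3 [ 0.3796 -0.1453  0.3587] 
 [[0.905, -0.426, 0.002], [-0.426, -0.905, 0.0], [0.002, -0.001, -1.0]] q [-0.55 -0.53  1.9   0.    1.78  1.46]
```

View pics/w6.png

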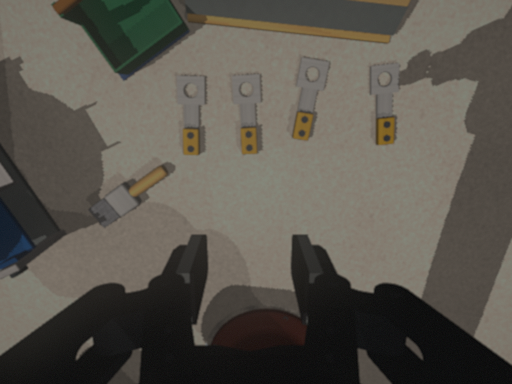

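The wrist view shows the hanger eyes at (191,90), (246,90), (312,73) and (385,80), with blocks at (191,141), (249,140), (303,125) and (386,130). Now I'll measure the hangers and pegs.

```bash
cat >> h.py <<'E'
def blocks(a,K,M):
    h=cv2.cvtColor(a,cv2.COLOR_RGB2HSV); m=((h[...,0]>14)&(h[...,0]<28)&(h[...,1]>110)&(h[...,2]>90)).astype(np.uint8)
    m=cv2.morphologyEx(m,cv2.MORPH_CLOSE,np.ones((5,5))); out=[]
    for c in cv2.findContours(m,cv2.RETR_EXTERNAL,cv2.CHAIN_APPROX_NONE)[0]:
        if cv2.contourArea(c)<100: continue
        X=np.array([ray(*p[0],K,M,.014)[:2] for p in c])*1000; (x,y),(w,l),t=cv2.minAreaRect(X.astype(np.float32))
        if w>l: w,l,t=l,w,t-90
        t=(t+90+90)%180-90   # long-side direction
        if 30<l<52 and 15<w<34: out.append((round(x/1000,4),round(y/1000,4),round(t,1),round(w),round(l)))
    return sorted(out,key=lambda r:-r[1])
E
python3 - <<'E'
from h import *
D=np.load("w6.npz"); a,d,K,M=[D[k] for k in("im","d","K","M")]
for b in blocks(a,K,M): print("block",b)
for e,b in (((191,90),(191,141)),((246,90),(249,140)),((312,73),(303,125)),((385,80),(386,130))):
    E=ray(*e,K,M,.005);B=ray(*b,K,M,.014); v=(E-B)[:2]; print("eye",E.round(4)[:2],"blk",B.round(4)[:2],np.degrees(np.arctan2(v[1],v[0])).round(1),np.linalg.norm(v).round(4))
for n in("top","scene"):
    D=np.load(n+".npz") if n=="scene" else np.load("t2.npz"); P=cloud(D["d"],D["K"],D["M"])
    yaw=np.radians(-30.5); u=np.array([np.cos(yaw),np.sin(yaw),0]); s=.5**.5; xb=u*s+[0,0,s]; zb=-u*s+[0,0,s]; yb=np.cross(zb,xb)
    Q=(P-[.5592,-.3027,.088]); B=np.stack([Q@xb,Q@yb,Q@zb],-1); B=B[np.isfinite(B).all(-1)&(D["d"]>0)]
    f=B[(abs(B[:,0])<.09)&(abs(B[:,1])<.13)&(abs(B[:,2])<.012)]; print(n,"face z",np.median(f[:,2]),np.polyfit(f[:,1],f[:,2],1)[0],"edges",[np.percentile(B[(abs(B[:,2])<.008)&(abs(B[:,1-i])<.08)&(abs(B[:,i])<.2)][:,i],[.5,99.5]).round(4) for i in(0,1)])
    T=B[(B[:,2]>.022)&(B[:,2]<.046)&(abs(B[:,1])<.14)&(B[:,0]>.02)&(B[:,0]<.1)]
    for y in(.105,.035,-.035,-.105):
        t=T[abs(T[:,1]-y)<.02]; print(" peg",y,len(t),np.median(t,0).round(4) if len(t) else "")
E
```

```text
block (0.4193, -0.0677, -27.8, 23, 38)
block (0.3844, -0.1471, -24.9, 22, 39)
block (0.3697, -0.228, -34.5, 24, 39)
block (0.3105, -0.3371, -18.8, 23, 39)
eye [ 0.4849 -0.1019] blk [ 0.4198 -0.0689] -26.9 0.073
eye [ 0.4507 -0.1743] blk [ 0.3843 -0.1479] -21.7 0.0715
eye [ 0.4315 -0.27  ] blk [ 0.3704 -0.2292] -33.7 0.0735
eye [ 0.3778 -0.3617] blk [ 0.3114 -0.3374] -20.1 0.0707
top face z 4.89950304042529e-05 -0.0037396892090861295 edges [array([-0.1349,  0.1005]), array([-0.1379,  0.1391])]
 peg 0.105 13 [0.0563 0.106  0.036 ]
 peg 0.035 12 [0.0581 0.0363 0.0366]
 peg -0.035 15 [ 0.0574 -0.0342  0.0346]
 peg -0.105 15 [ 0.0568 -0.1037  0.0351]
scene face z -0.0036990531775103947 -0.0030430291291819625 edges [array([-0.1379,  0.1031]), array([-0.1331,  0.1436])]
 peg 0.105 13 [0.0584 0.1106 0.0295]
 peg 0.035 15 [0.0595 0.0406 0.0289]
 peg -0.035 14 [ 0.0583 -0.0297  0.0305]
 peg -0.105 15 [ 0.0583 -0.0987  0.0314]
```

```bash
cat >> h.py <<'E'
def board():
    yaw=np.radians(-30.5); u=np.array([np.cos(yaw),np.sin(yaw),0]); s=.5**.5; xb=u*s+[0,0,s]; zb=-u*s+[0,0,s]; yb=np.cross(zb,xb)
    return np.array([.5592,-.3027,.088]),np.stack([xb,yb,zb],1)
def hang(py,h,dx=0,dy=0):
    """TCP target: eye coaxial with peg py, TCP height h over face; tool x=+xb"""
    c,B=board(); p=c+B@[.057-.074+dx,py+.002+dy,h]; return p,np.stack([B[:,0],-B[:,1],-B[:,2]],1)
E
python3 - <<'E'
from h import *
plan([.4195,-.0685,.06],down(-117))
E
```

```text
t 33.35 rot [-0.1 -0.   1.9] lin after [ 0.0004 -0.0862  0.2985] lin before [ 0.003  -0.0858  0.2986] q6 1.46 open 0.0401
```

Emit:
jog_arm([
  {"delta_rot": [0,0,2],"linear": [0,0,0],"grip": 0.045},
  {"delta_rot": [0,0,0],"linear": [0,-0.018,0.02],"grip": 0.045},
  {"delta_rot": [0,0,0],"linear": [0,-0.022,0.035],"grip": 0.045},
  {"delta_rot": [0,0,0],"linear": [0,-0.022,0.04],"grip": 0.045},
  {"delta_rot": [0,0,0],"linear": [0,-0.018,0.04],"grip": 0.045},
  {"delta_rot": [0,0,0],"linear": [0,-0.006,0.04],"grip": 0.045},
  {"delta_rot": [0,0,0],"linear": [0,0,0.04],"grip": 0.045},
  {"delta_rot": [0,0,0],"linear": [0,0,0.04],"grip": 0.045},
  {"delta_rot": [0,0,0],"linear": [0,0,0.03],"grip": 0.045},
  {"delta_rot": [0,0,0],"linear": [0,0,0],"grip": 0.045},
], newtons=70)

```text
t: 34.35
tool_pos: [0.4155, -0.0662, 0.0681]
tool_rot: [-3.052, 0.734, 0.018]
contact_force: [-0.5, 0.5, 1.4]
opening: 0.0452
grip_force: 0.0
```

Emit:
jog_arm([
  {"delta_rot": [0,0,0],"linear": [0,0,0],"grip": 0.045},
  {"delta_rot": [0,0,0],"linear": [0,0,0],"grip": 0.045},
])

```text
t: 34.55
tool_pos: [0.4208, -0.0686, 0.0756]
tool_rot: [-3.053, 0.736, -0.005]
contact_force: [1.6, -0.2, 0.3]
opening: 0.045
grip_force: 0.0
```

```bash
python3 - <<'E'
from h import *
plan([.4195,-.0685,.003],down(-117))
a,d,K,M=cam("wrist"); print(blocks(a,K,M)); save("w7.png",a)
E
```

```text
t 34.55 rot [-0.1 -0.2 -0.1] lin after [-0.0012  0.0005  0.0726] lin before [-0.0015  0.0007  0.0726] q6 1.71 open 0.045
[(0.4195, -0.0677, -27.1, 23, 38), (0.3812, -0.1456, -22.4, 24, 33)]
```

View pics/w7.png

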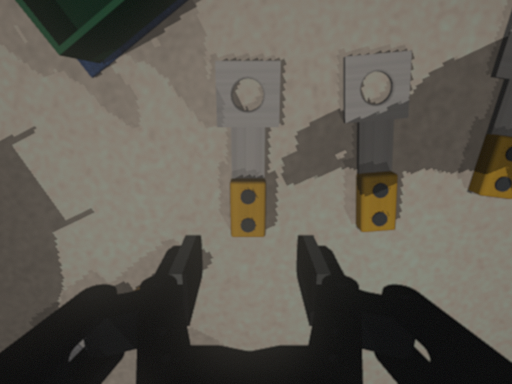

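The block is centred between the fingers at (248,208), with its eye at (248,95). Descend.

Emit:
jog_arm([
  {"delta_rot": [0,0,0],"linear": [-0.001,0.001,0.02],"grip": 0.045},
  {"delta_rot": [0,0,0],"linear": [0,0,0.02],"grip": 0.045},
  {"delta_rot": [0,0,0],"linear": [0,0,0.02],"grip": 0.045},
  {"delta_rot": [0,0,0],"linear": [0,0,0.01],"grip": 0.045},
  {"delta_rot": [0,0,0],"linear": [0,0,0],"grip": 0.045},
  {"delta_rot": [0,0,0],"linear": [0,0,0],"grip": 0.045},
])

```text
t: 35.2
tool_pos: [0.4187, -0.069, 0.0047]
tool_rot: [-3.053, 0.737, -0.003]
contact_force: [0.4, 0.4, 0.7]
opening: 0.0447
grip_force: 0.0
```

Emit:
jog_arm([
  {"delta_rot": [0,0,0],"linear": [0,0,0.001],"grip": 0.045},
  {"delta_rot": [0,0,0],"linear": [0,0,0],"grip": 0.01},
  {"delta_rot": [0,0,0],"linear": [0,0,0],"grip": 0.01},
  {"delta_rot": [0,0,0],"linear": [0,0,0],"grip": 0.01},
  {"delta_rot": [0,0,0],"linear": [0,0,0],"grip": 0.01},
])

```text
t: 35.7
tool_pos: [0.4187, -0.0689, 0.0037]
tool_rot: [-3.053, 0.737, -0.003]
contact_force: [-1.1, 0.7, 6.0]
opening: 0.0217
grip_force: 70.0
```

Emit:
jog_arm([
  {"delta_rot": [0,0,0],"linear": [0,0,-0.01],"grip": 0.01},
  {"delta_rot": [0,0,0],"linear": [0,0,-0.03],"grip": 0.01},
  {"delta_rot": [0,0,0],"linear": [0,0,-0.04],"grip": 0.01},
  {"delta_rot": [0,0,0],"linear": [0,0,-0.04],"grip": 0.01},
  {"delta_rot": [0,0,0],"linear": [0,0,-0.04],"grip": 0.01},
  {"delta_rot": [0,0,0],"linear": [0,0,-0.04],"grip": 0.01},
  {"delta_rot": [0,0,0],"linear": [0,0,-0.02],"grip": 0.01},
  {"delta_rot": [0,0,0],"linear": [0,0,0],"grip": 0.01},
  {"delta_rot": [0,0,0],"linear": [0,0,0],"grip": 0.01},
])

```text
t: 36.6
tool_pos: [0.4171, -0.0687, 0.2218]
tool_rot: [-3.053, 0.737, 0.001]
contact_force: [-0.3, 1.1, -1.1]
opening: 0.0218
grip_force: 69.2
```

```bash
python3 - <<'E'
from h import *
st(); plan(*hang(.105,.07)); print(hang(.105,.07)[0])
E
```

```text
36.6 [ 0.4171 -0.0687  0.2218] 
 [[0.89, -0.456, -0.0], [-0.456, -0.89, 0.001], [-0.001, -0.001, -1.0]] q [-0.34 -0.46  2.07  0.    1.53  1.7 ]
t 36.6 rot [-1.4 45.   3.2] lin after [0.0589 0.0225 0.1951] lin before [0.1781 0.033  0.0961] q6 1.7 open 0.0218
[ 0.56050065 -0.17928279  0.12547666]
```

Emit:
jog_arm([
  {"delta_rot": [-0.23,7.5,0.53],"linear": [0,0,0],"grip": 0.01},
  {"delta_rot": [-0.23,7.5,0.53],"linear": [0,0,0],"grip": 0.01},
  {"delta_rot": [-0.23,7.5,0.53],"linear": [0,0,0],"grip": 0.01},
  {"delta_rot": [-0.23,7.5,0.53],"linear": [0,0,0],"grip": 0.01},
  {"delta_rot": [-0.23,7.5,0.53],"linear": [0,0,0],"grip": 0.01},
  {"delta_rot": [-0.23,7.5,0.53],"linear": [0,0,0],"grip": 0.01},
  {"delta_rot": [0,0,0],"linear": [0.02,0.008,0],"grip": 0.01},
  {"delta_rot": [0,0,0],"linear": [0.02,0.008,0],"grip": 0.01},
  {"delta_rot": [0,0,0],"linear": [0.019,0.0065,0.01],"grip": 0.01},
  {"delta_rot": [0,0,0],"linear": [0,0,0.025],"grip": 0.01},
])

```text
t: 37.6
tool_pos: [0.4783, -0.1216, 0.2398]
tool_rot: [2.629, -0.722, 1.085]
contact_force: [-0.3, -1.0, -1.0]
opening: 0.0217
grip_force: 69.2
```

Emit:
jog_arm([
  {"delta_rot": [0,0,0],"linear": [0,0,0.035],"grip": 0.01},
  {"delta_rot": [0,0,0],"linear": [0,0,0.035],"grip": 0.01},
  {"delta_rot": [0,0,0],"linear": [0,0,0.035],"grip": 0.01},
  {"delta_rot": [0,0,0],"linear": [0,0,0.02],"grip": 0.01},
  {"delta_rot": [0,0,0],"linear": [0,0,0.02],"grip": 0.01},
  {"delta_rot": [0,0,0],"linear": [0,0,0],"grip": 0.01},
  {"delta_rot": [0,0,0],"linear": [0,0,0],"grip": 0.01},
])

```text
t: 38.3
tool_pos: [0.5629, -0.1724, 0.1319]
tool_rot: [2.635, -0.722, 1.073]
contact_force: [0.2, -0.3, -0.3]
opening: 0.0216
grip_force: 69.2
```

```bash
python3 - <<'E'
from h import *
st(); plan(*hang(.105,.07)); a,d,K,M=cam("wrist"); save("w8.png",a); np.savez("w8.npz",im=a,d=d,K=K,M=M)
E
```

```text
38.3 [ 0.5629 -0.1724  0.1319] 
 [[0.616, -0.512, 0.599], [-0.362, -0.859, -0.361], [0.7, 0.005, -0.715]] q [-0.36 -0.33  2.27 -0.29  0.45  1.95]
t 38.3 rot [0.4 0.6 0. ] lin after [-0.0035  0.0072  0.0056] lin before [-0.0034  0.0071  0.0057] q6 1.95 open 0.0216
```

View pics/w8.png

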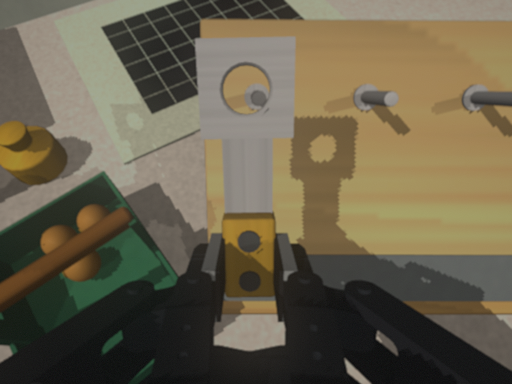

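The view shows the held hanger's eye at (246,88) and the peg tip at (257,98), seen through the eye. I'll compute the lateral correction in the tool frame.

```bash
cat >> h.py <<'E'
def tray(u,v,z):
    c=ctrl.camera_info("wrist"); T=np.array(c["T_tool_cam"]); K=np.array(c["camera_matrix"])
    return ray(u,v,K,T,z)
E
python3 - <<'E'
from h import *
print(tray(246,88,-.0015),tray(257,98,.0357)); print(tray(220,88,-.0015)-tray(271,88,-.0015), tray(257,94,.0357)-tray(257,103,.0357))
# second peg for check
print(tray(391,98,.0357))
E
```

```text
[ 0.07528557 -0.0003036  -0.0015    ] [0.07066978 0.00513289 0.0357    ]
[ 9.54034215e-06 -2.10714556e-02  0.00000000e+00] [ 4.56504612e-03 -3.00818941e-05  0.00000000e+00]
[0.07063847 0.07566031 0.0357    ]
```

Emit:
jog_arm([
  {"delta_rot": [0.4,0.6,0],"linear": [0,0,0],"grip": 0.01},
  {"delta_rot": [0,0,0],"linear": [-0.0045,0.0055,0],"grip": 0.01},
  {"delta_rot": [0,0,0],"linear": [0,0,0.012],"grip": 0.01},
  {"delta_rot": [0,0,0],"linear": [0,0,0.012],"grip": 0.01},
  {"delta_rot": [0,0,0],"linear": [0,0,0.01],"grip": 0.01},
  {"delta_rot": [0,0,0],"linear": [0,0,0],"grip": 0.01},
  {"delta_rot": [0,0,0],"linear": [0,0,0],"grip": 0.01},
])

```text
t: 39.05
tool_pos: [0.5795, -0.1884, 0.1081]
tool_rot: [2.63, -0.717, 1.098]
contact_force: [0.1, -0.6, -1.2]
opening: 0.0221
grip_force: 69.2
```

```bash
python3 - <<'E'
from h import *
plan(*hang(.105,.007)); a=cam("wrist")[0]; save("w9.png",cv2.resize(a[20:160,150:350],None,fx=2,fy=2))
E
```

```text
t 39.05 rot [-0.  -0.3 -0. ] lin after [-0.0025  0.0018  0.0359] lin before [-0.0027  0.0018  0.0359] q6 1.95 open 0.0221
```

View pics/w9.png

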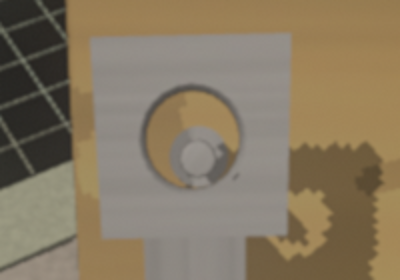

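The peg tip sits about 4 mm low in the eye, at crop (198,157) against the eye centre (192,137). I'll shift −3 mm in x and insert.

Emit:
jog_arm([
  {"delta_rot": [0,0,0],"linear": [-0.003,0.001,0],"grip": 0.01},
  {"delta_rot": [0,0,0],"linear": [0,0,0.008],"grip": 0.01},
  {"delta_rot": [0,0,0],"linear": [0,0,0.008],"grip": 0.01},
  {"delta_rot": [0,0,0],"linear": [0,0,0.008],"grip": 0.01},
  {"delta_rot": [0,0,0],"linear": [0,0,0.006],"grip": 0.01},
  {"delta_rot": [0,0,0],"linear": [0,0,0],"grip": 0.01},
  {"delta_rot": [0,0,0],"linear": [0,0,0],"grip": 0.01},
])

```text
t: 39.8
tool_pos: [0.5959, -0.199, 0.0841]
tool_rot: [2.631, -0.717, 1.097]
contact_force: [-0.8, 0.4, -0.1]
opening: 0.0217
grip_force: 69.2
```

```bash
python3 - <<'E'
from h import *
plan(*hang(.105,.007)); print(ctrl.get_obs()["contact_force"])
E
```

```text
t 39.8 rot [-0.  -0.2 -0. ] lin after [0.0006 0.001  0.0051] lin before [0.0006 0.001  0.0051] q6 1.98 open 0.0217
[-0.76638     0.38211741 -0.12429114]
```

Emit:
jog_arm([
  {"delta_rot": [0,0,0],"linear": [0,0,0.004],"grip": 0.01},
  {"delta_rot": [0,0,0],"linear": [0,0,0.002],"grip": 0.01},
  {"delta_rot": [0,0,0],"linear": [0,0,0],"grip": 0.01},
  {"delta_rot": [0,0,0],"linear": [0,0,0],"grip": 0.01},
])

```text
t: 40.2
tool_pos: [0.5996, -0.2011, 0.0805]
tool_rot: [2.63, -0.717, 1.098]
contact_force: [-0.2, -0.5, -0.3]
opening: 0.0218
grip_force: 69.2
```

Emit:
jog_arm([
  {"delta_rot": [0,0,0],"linear": [0,0,0],"grip": 0.042},
  {"delta_rot": [0,0,0],"linear": [0,0,0],"grip": 0.042},
  {"delta_rot": [0,0,0],"linear": [0,0,0],"grip": 0.042},
  {"delta_rot": [0,0,0],"linear": [0,0,0],"grip": 0.042},
  {"delta_rot": [0,0,0],"linear": [0,0,-0.015],"grip": 0.042},
  {"delta_rot": [0,0,0],"linear": [0,0,-0.03],"grip": 0.042},
  {"delta_rot": [0,0,0],"linear": [0,0,-0.03],"grip": 0.042},
  {"delta_rot": [0,0,0],"linear": [0,0,-0.03],"grip": 0.042},
  {"delta_rot": [0,0,0],"linear": [0,0,-0.03],"grip": 0.042},
  {"delta_rot": [0,0,0],"linear": [0,0,-0.02],"grip": 0.042},
])

```text
t: 41.2
tool_pos: [0.5042, -0.1448, 0.1914]
tool_rot: [2.629, -0.717, 1.101]
contact_force: [-0.5, -0.2, 0.4]
opening: 0.0422
grip_force: 0.0
```

```bash
python3 - <<'E'
from h import *
st(); plan([.383,-.147,.2],down(-112)); a=cam("wrist")[0]; save("w10.png",a)
E
```

```text
41.2 [ 0.5042 -0.1448  0.1914] 
 [[0.604, -0.507, 0.614], [-0.356, -0.862, -0.361], [0.712, -0.001, -0.702]] q [-0.35 -0.66  2.38 -0.21  0.64  1.87]
t 41.2 rot [  3.3 -45.4  -8. ] lin after [-0.1116  0.0474 -0.0086] lin before [-0.0664  0.0633 -0.0797] q6 1.87 open 0.0422
```

View pics/w10.png

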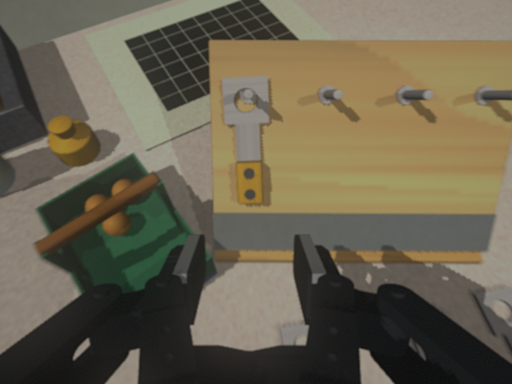

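The view shows hanger 1 hung, with its eye over the peg at (246,97) and its block down the slope at (250,182). I've used all 14 views, so from here I'll work from numbers only.

```bash
cat >> h.py <<'E'
def eyes(a,d,K,M,near=None):
    """holes in steel heads lying on the bench"""
    P=cloud(d,K,M); out=[]; h=cv2.cvtColor(a,cv2.COLOR_RGB2HSV)
    m=((P[...,2]>.0028)&(P[...,2]<.012)&(d>0)).astype(np.uint8)
    cs,hi=cv2.findContours(m,cv2.RETR_CCOMP,cv2.CHAIN_APPROX_NONE)
    for c,q in zip(cs,hi[0]):
        if q[3]<0 or len(c)<10: continue
        X=np.array([ray(*p[0],K,M,.005)[:2] for p in c]); (x,y),r=cv2.minEnclosingCircle((X*1000).astype(np.float32))
        if 7<r<14: out.append((round(x/1000,4),round(y/1000,4),round(r,1)))
    return sorted(out,key=lambda r:-r[1])
E
python3 - <<'E'
from h import *
D=np.load("w6.npz"); a,d,K,M=[D[k] for k in("im","d","K","M")]; print(eyes(a,d,K,M)); print(blocks(a,K,M))
c,B=board(); print("release board coords",B.T@(np.array([.5996,-.2011,.0805])-c))
E
```

```text
[(0.4857, -0.102, 11.4), (0.4527, -0.176, 11.5), (0.4305, -0.2705, 11.0), (0.3797, -0.3624, 11.5)]
[(0.4193, -0.0677, -27.8, 23, 38), (0.3844, -0.1471, -24.9, 22, 39), (0.3697, -0.228, -34.5, 24, 39), (0.3105, -0.3371, -18.8, 23, 39)]
release board coords [-0.01715164  0.10804607  0.00654504]
```

Emit:
jog_arm([
  {"delta_rot": [0,0,0],"linear": [0,0,-0.03],"grip": 0.045},
  {"delta_rot": [0.4,-5.7,-1],"linear": [0,0,-0.02],"grip": 0.045},
  {"delta_rot": [0.4,-5.7,-1],"linear": [0,0,0],"grip": 0.045},
  {"delta_rot": [0.4,-5.7,-1],"linear": [0,0,0],"grip": 0.045},
  {"delta_rot": [0.4,-5.7,-1],"linear": [0,0,0],"grip": 0.045},
  {"delta_rot": [0.4,-5.7,-1],"linear": [0,0,0],"grip": 0.045},
  {"delta_rot": [0.4,-5.7,-1],"linear": [0,0,0],"grip": 0.045},
  {"delta_rot": [0.4,-5.7,-1],"linear": [0,0,0],"grip": 0.045},
  {"delta_rot": [0.5,-5.5,-1],"linear": [0,0,0],"grip": 0.045},
  {"delta_rot": [0,0,0],"linear": [0,0,0],"grip": 0.045},
])

```text
t: 42.25
tool_pos: [0.4754, -0.1283, 0.2237]
tool_rot: [-3.082, 0.603, 0.008]
contact_force: [0.1, -0.2, -0.1]
opening: 0.0449
grip_force: 0.0
```

```bash
python3 - <<'E'
from h import *
st(); plan([.383,-.147,.2],down(-112))
E
```

```text
42.25 [ 0.4754 -0.1283  0.2237] 
 [[0.926, -0.377, -0.005], [-0.377, -0.926, 0.002], [-0.005, -0.0, -1.0]] q [-0.42 -0.26  1.92  0.    1.49  1.54]
t 42.25 rot [-0.   0.3 -0.1] lin after [-0.0787  0.0519  0.0237] lin before [-0.0785  0.0521  0.0241] q6 1.54 open 0.0449
```

Emit:
jog_arm([
  {"delta_rot": [0,0,0],"linear": [-0.018,0.013,0.01],"grip": 0.045},
  {"delta_rot": [0,0,0],"linear": [-0.025,0.016,0.03],"grip": 0.045},
  {"delta_rot": [0,0,0],"linear": [-0.022,0.014,0.04],"grip": 0.045},
  {"delta_rot": [0,0,0],"linear": [-0.0135,0.009,0.03],"grip": 0.045},
  {"delta_rot": [0,0,0],"linear": [0,0,0.02],"grip": 0.045},
  {"delta_rot": [0,0,0],"linear": [0,0,0],"grip": 0.045},
  {"delta_rot": [0,0,0],"linear": [0,0,0],"grip": 0.045},
])

```text
t: 42.95
tool_pos: [0.3814, -0.1456, 0.0951]
tool_rot: [-3.083, 0.602, 0.004]
contact_force: [0.7, -0.4, 1.1]
opening: 0.0451
grip_force: 0.0
```

```bash
cat >> h.py <<'E'
def grasp(i,z=.0037):
    st(); a,d,K,M=cam("wrist"); b=blocks(a,K,M); e=eyes(a,d,K,M); print("blocks",b,"eyes",e)
    b=min(b,key=lambda r:np.hypot(r[0]-i[0],r[1]-i[1])); e=[q for q in e if .06<np.hypot(q[0]-b[0],q[1]-b[1])<.09]
    for q in e:
        v=np.array(q[:2])-b[:2]; f=np.degrees(np.arctan2(v[1],v[0])); print("angle",f,"d",np.hypot(*v)); g=np.array(q[:2])-.0748*v/np.hypot(*v); print("block from eye",g)
        plan([*((g+b[:2])/2),z],down(f-90))
E
python3 - <<'E'
from h import *
grasp((.384,-.147))
E
```

```text
42.95 [ 0.3814 -0.1456  0.0951] 
 [[0.927, -0.376, -0.002], [-0.376, -0.927, 0.001], [-0.002, -0.0, -1.0]] q [-0.55 -0.38  2.23 -0.    1.3   1.41]
blocks [(0.3841, -0.1473, -22.1, 23, 38), (0.3306, -0.2626, -19.2, 24, 38)] eyes [(0.4519, -0.1755, 10.5), (0.4006, -0.2861, 10.5)]
angle -22.583852520656354 d 0.07343078373543349
block from eye [ 0.38283578 -0.14677417]
t 43.0 rot [0.  0.  0.5] lin after [0.0015 0.0004 0.0924] lin before [0.0016 0.0004 0.0924] q6 1.41 open 0.0449
```

Emit:
jog_arm([
  {"delta_rot": [0,0,0.5],"linear": [0.0015,0.0004,0.02],"grip": 0.045},
  {"delta_rot": [0,0,0],"linear": [0,0,0.03],"grip": 0.045},
  {"delta_rot": [0,0,0],"linear": [0,0,0.02],"grip": 0.045},
  {"delta_rot": [0,0,0],"linear": [0,0,0.013],"grip": 0.045},
  {"delta_rot": [0,0,0],"linear": [0,0,0.007],"grip": 0.045},
  {"delta_rot": [0,0,0],"linear": [0,0,0],"grip": 0.045},
  {"delta_rot": [0,0,0],"linear": [0,0,0],"grip": 0.045},
])

```text
t: 43.7
tool_pos: [0.3835, -0.1471, 0.0062]
tool_rot: [-3.081, 0.615, 0.001]
contact_force: [-0.6, -0.2, 0.5]
opening: 0.0448
grip_force: 0.0
```

Emit:
jog_arm([
  {"delta_rot": [0,0,0],"linear": [0,0,0.0025],"grip": 0.045},
  {"delta_rot": [0,0,0],"linear": [0,0,0],"grip": 0.045},
  {"delta_rot": [0,0,0],"linear": [0,0,0],"grip": 0.01},
  {"delta_rot": [0,0,0],"linear": [0,0,0],"grip": 0.01},
  {"delta_rot": [0,0,0],"linear": [0,0,0],"grip": 0.01},
  {"delta_rot": [0,0,0],"linear": [0,0,0],"grip": 0.01},
])

```text
t: 44.3
tool_pos: [0.3828, -0.1468, 0.003]
tool_rot: [-3.08, 0.615, 0.004]
contact_force: [-1.2, -0.4, 5.2]
opening: 0.0223
grip_force: 70.7
```

Emit:
jog_arm([
  {"delta_rot": [0,0,0],"linear": [0,0,-0.01],"grip": 0.01},
  {"delta_rot": [0,0,0],"linear": [0,0,-0.03],"grip": 0.01},
  {"delta_rot": [0,0,0],"linear": [0,0,-0.04],"grip": 0.01},
  {"delta_rot": [0,0,0],"linear": [0,0,-0.04],"grip": 0.01},
  {"delta_rot": [0,0,0],"linear": [0,0,-0.04],"grip": 0.01},
  {"delta_rot": [0,0,0],"linear": [0,0,-0.04],"grip": 0.01},
  {"delta_rot": [0,0,0],"linear": [0,0,-0.03],"grip": 0.01},
  {"delta_rot": [0,0,0],"linear": [0,0,-0.01],"grip": 0.01},
  {"delta_rot": [0,0,0],"linear": [0,0,0],"grip": 0.01},
  {"delta_rot": [0,0,0],"linear": [0,0,0],"grip": 0.01},
])

```text
t: 45.3
tool_pos: [0.3822, -0.1464, 0.2402]
tool_rot: [-3.079, 0.615, 0.01]
contact_force: [-0.3, 0.6, -1.1]
opening: 0.0219
grip_force: 70.0
```

```bash
python3 - <<'E'
from h import *
st(); plan(*hang(.035,.075,0,.001))
E
```

```text
45.3 [ 0.3822 -0.1464  0.2402] 
 [[0.923, -0.384, -0.006], [-0.384, -0.923, 0.003], [-0.007, -0.001, -1.0]] q [-0.55 -0.5   2.07 -0.    1.58  1.42]
t 45.3 rot [-3.1 45.3  7.5] lin after [0.0393 0.0068 0.1966] lin before [0.165  0.0298 0.1101] q6 1.42 open 0.0219
```

Emit:
jog_arm([
  {"delta_rot": [-0.52,7.55,1.25],"linear": [0,0,0],"grip": 0.01},
  {"delta_rot": [-0.52,7.55,1.25],"linear": [0,0,0],"grip": 0.01},
  {"delta_rot": [-0.52,7.55,1.25],"linear": [0,0,0],"grip": 0.01},
  {"delta_rot": [-0.52,7.55,1.25],"linear": [0,0,0],"grip": 0.01},
  {"delta_rot": [-0.52,7.55,1.25],"linear": [0,0,0],"grip": 0.01},
  {"delta_rot": [-0.52,7.55,1.25],"linear": [0,0,0],"grip": 0.01},
  {"delta_rot": [0,0,0],"linear": [0.02,0.0035,0],"grip": 0.01},
  {"delta_rot": [0,0,0],"linear": [0.019,0.0035,0],"grip": 0.01},
  {"delta_rot": [0,0,0],"linear": [0,0,0.01],"grip": 0.01},
  {"delta_rot": [0,0,0],"linear": [0,0,0.025],"grip": 0.01},
])

```text
t: 46.3
tool_pos: [0.4675, -0.1902, 0.2426]
tool_rot: [2.64, -0.725, 1.061]
contact_force: [-0.8, -1.1, -1.0]
opening: 0.022
grip_force: 70.0
```

Emit:
jog_arm([
  {"delta_rot": [0,0,0],"linear": [0,0,0.035],"grip": 0.01},
  {"delta_rot": [0,0,0],"linear": [0,0,0.035],"grip": 0.01},
  {"delta_rot": [0,0,0],"linear": [0,0,0.035],"grip": 0.01},
  {"delta_rot": [0,0,0],"linear": [0,0,0.02],"grip": 0.01},
  {"delta_rot": [0,0,0],"linear": [0,0,0.02],"grip": 0.01},
  {"delta_rot": [0,0,0],"linear": [0,0,0.01],"grip": 0.01},
  {"delta_rot": [0,0,0],"linear": [0,0,0],"grip": 0.01},
  {"delta_rot": [0,0,0],"linear": [0,0,0],"grip": 0.01},
])

```text
t: 47.1
tool_pos: [0.5577, -0.245, 0.1288]
tool_rot: [2.643, -0.726, 1.055]
contact_force: [-0.1, -0.0, -0.4]
opening: 0.022
grip_force: 70.0
```

```bash
cat >> h.py <<'E'
def fit():
    """tool-frame eye (from depth hole) and pegs (nearest-depth points) in the hover pose"""
    a,d,K,M=cam("wrist"); T=np.array(ctrl.camera_info("wrist")["T_tool_cam"]); P=cloud(d,K,T)
    m=((abs(P[...,2]+.0005)<.008)&(abs(P[...,0]-.075)<.03)&(abs(P[...,1])<.03)).astype(np.uint8)
    cs,hi=cv2.findContours(m,cv2.RETR_CCOMP,cv2.CHAIN_APPROX_NONE)
    for c,q in zip(cs,hi[0]):
        if q[3]>=0 and len(c)>20: X=np.array([ray(*p[0],K,T,-.002)[:2] for p in c])*1000; print("eye",np.round(cv2.minEnclosingCircle(X.astype(np.float32)),1) if 0 else [np.round(v,1) for v in cv2.minEnclosingCircle(X.astype(np.float32))])
    c,B=board(); W=cloud(d,K,M); Q=(W-c)@B; k=(Q[...,2]>.032)&(Q[...,2]<.046)&(abs(Q[...,0]-.057)<.015)
    for y in(.105,.035,-.035,-.105):
        s=k&(abs(Q[...,1]-y-.003)<.012)
        if s.sum()>15: print("peg",y,s.sum(),"board",np.median(Q[s],0).round(4),"tool",np.median(P[s],0).round(4))
E
python3 - <<'E'
from h import *
st(); plan(*hang(.035,.075,0,.001)); fit()
E
```

```text
47.1 [ 0.5577 -0.245   0.1288] 
 [[0.624, -0.513, 0.59], [-0.367, -0.858, -0.358], [0.69, 0.007, -0.724]] q [-0.53 -0.28  2.23 -0.02  0.43  1.59]
t 47.1 rot [0.5 1.4 0. ] lin after [-0.0243  0.011  -0.0245] lin before [-0.0249  0.0112 -0.0238] q6 1.59 open 0.022
eye [array([75.6,  0.6]), np.float64(10.2)]
peg 0.105 299 board [0.057  0.1065 0.0389] tool [ 0.0501 -0.0576  0.0098]
peg 0.035 65 board [0.0568 0.0354 0.0393] tool [0.0498 0.0135 0.0101]
peg -0.035 335 board [ 0.0564 -0.0306  0.0392] tool [0.0494 0.0794 0.0108]
```

Emit:
jog_arm([
  {"delta_rot": [0,0,0],"linear": [0,0,-0.02],"grip": 0.01},
  {"delta_rot": [0.5,1.4,0],"linear": [0,0,0],"grip": 0.01},
  {"delta_rot": [0,0,0],"linear": [-0.012,0.006,0],"grip": 0.01},
  {"delta_rot": [0,0,0],"linear": [-0.0125,0.0055,0],"grip": 0.01},
  {"delta_rot": [0,0,0],"linear": [0,0,0],"grip": 0.01},
  {"delta_rot": [0,0,0],"linear": [0,0,0],"grip": 0.01},
])

```text
t: 47.75
tool_pos: [0.5265, -0.2398, 0.129]
tool_rot: [2.629, -0.717, 1.098]
contact_force: [-0.3, 0.5, 0.2]
opening: 0.022
grip_force: 70.0
```

```bash
python3 - <<'E'
from h import *
plan(*hang(.035,.0065,0,.001)); fit()
E
```

```text
t 47.75 rot [ 0.1 -0.3  0. ] lin after [-0.0035 -0.0004  0.065 ] lin before [-0.0039 -0.0004  0.065 ] q6 1.49 open 0.022
eye [array([75.5,  0.4]), np.float64(10.1)]
peg 0.105 259 board [0.0565 0.1066 0.039 ] tool [ 0.0698 -0.069   0.0329]
peg 0.035 184 board [0.0564 0.0377 0.0395] tool [ 0.0697 -0.0001  0.0324]
peg -0.035 256 board [ 0.0559 -0.0309  0.0395] tool [0.0692 0.0685 0.0325]
peg -0.105 173 board [ 0.0554 -0.0988  0.0363] tool [0.0687 0.1364 0.0358]
```

Emit:
jog_arm([
  {"delta_rot": [0,0,0],"linear": [-0.005,-0.0005,0],"grip": 0.01},
  {"delta_rot": [0,0,0],"linear": [0,0,0.012],"grip": 0.01},
  {"delta_rot": [0,0,0],"linear": [0,0,0.012],"grip": 0.01},
  {"delta_rot": [0,0,0],"linear": [0,0,0.01],"grip": 0.01},
  {"delta_rot": [0,0,0],"linear": [0,0,0],"grip": 0.01},
  {"delta_rot": [0,0,0],"linear": [0,0,0],"grip": 0.01},
])

```text
t: 48.4
tool_pos: [0.5446, -0.2497, 0.1009]
tool_rot: [2.63, -0.717, 1.096]
contact_force: [-0.4, -0.3, -1.4]
opening: 0.0217
grip_force: 70.0
```

```bash
python3 - <<'E'
from h import *
plan(*hang(.035,.0065,0,.001)); fit()
E
```

```text
t 48.4 rot [ 0.  -0.2  0. ] lin after [0.0018 0.0003 0.0306] lin before [0.0017 0.0003 0.0306] q6 1.48 open 0.0217
eye [array([75.6,  0.6]), np.float64(10.2)]
peg 0.105 425 board [0.0565 0.1062 0.0389] tool [ 0.0753 -0.0679 -0.0016]
peg 0.035 2935 board [0.0581 0.0382 0.0395] tool [ 0.0769  0.0001 -0.0021]
peg -0.035 441 board [ 0.0558 -0.0306  0.0394] tool [ 0.0745  0.0689 -0.002 ]
```

Emit:
jog_arm([
  {"delta_rot": [0,0,0],"linear": [0,0,0.008],"grip": 0.01},
  {"delta_rot": [0,0,0],"linear": [0,0,0.008],"grip": 0.01},
  {"delta_rot": [0,0,0],"linear": [0,0,0.008],"grip": 0.01},
  {"delta_rot": [0,0,0],"linear": [0,0,0.005],"grip": 0.01},
  {"delta_rot": [0,0,0],"linear": [0,0,0],"grip": 0.01},
  {"delta_rot": [0,0,0],"linear": [0,0,0],"grip": 0.01},
])

```text
t: 49.05
tool_pos: [0.5622, -0.2603, 0.0801]
tool_rot: [2.63, -0.717, 1.095]
contact_force: [0.2, -0.8, -0.5]
opening: 0.0216
grip_force: 70.0
```

```bash
python3 - <<'E'
from h import *
plan(*hang(.035,.0065,0,.001)); print(ctrl.get_obs()["contact_force"])
E
```

```text
t 49.05 rot [ 0.  -0.2  0. ] lin after [0.002  0.0001 0.0013] lin before [0.002  0.0001 0.0013] q6 1.47 open 0.0216
[ 0.22806783 -0.77368184 -0.48109765]
```

Emit:
jog_arm([
  {"delta_rot": [0,0,0],"linear": [0,0,0.002],"grip": 0.01},
  {"delta_rot": [0,0,0],"linear": [0,0,0],"grip": 0.01},
  {"delta_rot": [0,0,0],"linear": [0,0,0],"grip": 0.042},
  {"delta_rot": [0,0,0],"linear": [0,0,0],"grip": 0.042},
  {"delta_rot": [0,0,0],"linear": [0,0,0],"grip": 0.042},
  {"delta_rot": [0,0,0],"linear": [0,0,0],"grip": 0.042},
  {"delta_rot": [0,0,0],"linear": [0,0,-0.015],"grip": 0.042},
  {"delta_rot": [0,0,0],"linear": [0,0,-0.03],"grip": 0.042},
  {"delta_rot": [0,0,0],"linear": [0,0,-0.03],"grip": 0.042},
  {"delta_rot": [0,0,0],"linear": [0,0,-0.03],"grip": 0.042},
])

```text
t: 50.05
tool_pos: [0.4985, -0.2227, 0.1535]
tool_rot: [2.63, -0.717, 1.095]
contact_force: [0.5, 0.2, 1.3]
opening: 0.042
grip_force: 0.0
```

Emit:
jog_arm([
  {"delta_rot": [0,0,0],"linear": [0,0,-0.03],"grip": 0.042},
  {"delta_rot": [0,0,0],"linear": [0,0,-0.03],"grip": 0.042},
  {"delta_rot": [0,0,0],"linear": [0,0,-0.02],"grip": 0.042},
  {"delta_rot": [0,0,0],"linear": [0,0,0],"grip": 0.042},
  {"delta_rot": [0,0,0],"linear": [0,0,0],"grip": 0.042},
])

```text
t: 50.55
tool_pos: [0.4505, -0.1944, 0.2097]
tool_rot: [2.629, -0.716, 1.098]
contact_force: [0.5, 0.0, 0.1]
opening: 0.042
grip_force: 0.0
```

```bash
cat >> h.py <<'E'
def hung():
    a,d,K,M=cam("wrist"); c,B=board(); Q=(cloud(d,K,M)-c)@B; h=cv2.cvtColor(a,cv2.COLOR_RGB2HSV)
    for y in(.105,.035,-.035,-.105):
        s=(abs(Q[...,1]-y-.003)<.03)&(Q[...,2]>.010)&(Q[...,2]<.018)&(Q[...,0]>-.08)&(Q[...,0]<.04); print("hung block at",y,s.sum(),np.median(Q[s],0).round(4) if s.sum()>20 else "")
E
python3 - <<'E'
from h import *
st(); hung(); plan([.3306,-.2626,.2],down(-108.8))
E
```

```text
50.55 [ 0.4505 -0.1944  0.2097] 
 [[0.606, -0.508, 0.613], [-0.356, -0.862, -0.362], [0.711, 0.001, -0.703]] q [-0.58 -0.86  2.45  0.05  0.76  1.51]
hung block at 0.105 914 [-0.0216  0.1061  0.0133]
hung block at 0.035 915 [-0.0226  0.0372  0.0136]
hung block at -0.035 0 
hung block at -0.105 0 
t 50.6 rot [  4.7 -45.  -11.1] lin after [-0.0913  0.1033  0.0085] lin before [-0.0543  0.1197 -0.0425] q6 1.51 open 0.042
```

Emit:
jog_arm([
  {"delta_rot": [0.59,-5.63,-1.39],"linear": [0,0,0],"grip": 0.045},
  {"delta_rot": [0.59,-5.63,-1.39],"linear": [0,0,0],"grip": 0.045},
  {"delta_rot": [0.59,-5.63,-1.39],"linear": [0,0,0],"grip": 0.045},
  {"delta_rot": [0.59,-5.63,-1.39],"linear": [0,0,0],"grip": 0.045},
  {"delta_rot": [0.59,-5.63,-1.39],"linear": [0,0,0],"grip": 0.045},
  {"delta_rot": [0.59,-5.63,-1.39],"linear": [0,0,0],"grip": 0.045},
  {"delta_rot": [0.59,-5.63,-1.39],"linear": [0,0,0],"grip": 0.045},
  {"delta_rot": [0.59,-5.63,-1.39],"linear": [0,0,0],"grip": 0.045},
  {"delta_rot": [0,0,0],"linear": [0,0,0],"grip": 0.045},
  {"delta_rot": [0,0,0],"linear": [0,0,0],"grip": 0.045},
])

```text
t: 51.6
tool_pos: [0.4503, -0.1942, 0.2071]
tool_rot: [-3.098, 0.512, 0.002]
contact_force: [1.1, -0.4, 0.6]
opening: 0.0452
grip_force: 0.0
```

```bash
python3 - <<'E'
from h import *
st(); plan([.3306,-.2626,.095],down(-108.8))
E
```

```text
51.6 [ 0.4503 -0.1942  0.2071] 
 [[0.947, -0.322, -0.001], [-0.322, -0.947, 0.002], [-0.002, -0.001, -1.0]] q [-0.56 -0.26  1.94  0.    1.46  1.34]
t 51.6 rot [-0.1  0.1  0. ] lin after [-0.0913  0.1033  0.1121] lin before [-0.0912  0.1034  0.1122] q6 1.34 open 0.0452
```

Emit:
jog_arm([
  {"delta_rot": [0,0,0],"linear": [-0.014,0.016,0],"grip": 0.045},
  {"delta_rot": [0,0,0],"linear": [-0.022,0.025,0.01],"grip": 0.045},
  {"delta_rot": [0,0,0],"linear": [-0.025,0.028,0.025],"grip": 0.045},
  {"delta_rot": [0,0,0],"linear": [-0.02,0.022,0.03],"grip": 0.045},
  {"delta_rot": [0,0,0],"linear": [-0.01,0.012,0.03],"grip": 0.045},
  {"delta_rot": [0,0,0],"linear": [0,0,0.017],"grip": 0.045},
  {"delta_rot": [0,0,0],"linear": [0,0,0],"grip": 0.045},
  {"delta_rot": [0,0,0],"linear": [0,0,0],"grip": 0.045},
])

```text
t: 52.4
tool_pos: [0.331, -0.2622, 0.0972]
tool_rot: [-3.1, 0.512, -0.002]
contact_force: [-0.1, -0.8, 0.9]
opening: 0.0448
grip_force: 0.0
```

```bash
python3 - <<'E'
from h import *
grasp((.3306,-.2626))
E
```

```text
52.4 [ 0.331  -0.2622  0.0972] 
 [[0.947, -0.321, 0.001], [-0.321, -0.947, -0.0], [0.001, -0.0, -1.0]] q [-0.85 -0.34  2.2   0.    1.29  1.05]
blocks [(0.3308, -0.263, -18.7, 23, 37)] eyes [(0.4004, -0.287, 10.6), (0.3797, -0.3619, 10.5)]
angle -19.025606037568657 d 0.07362173592085423
block from eye [ 0.3296861 -0.2626159]
t 52.45 rot [ 0.  -0.2  0.3] lin after [-0.0013  0.0005  0.0945] lin before [-0.0016  0.0005  0.0945] q6 1.05 open 0.0451
```

Emit:
jog_arm([
  {"delta_rot": [0,-0.1,0.3],"linear": [-0.001,0.0005,0.02],"grip": 0.045},
  {"delta_rot": [0,0,0],"linear": [0,0,0.03],"grip": 0.045},
  {"delta_rot": [0,0,0],"linear": [0,0,0.02],"grip": 0.045},
  {"delta_rot": [0,0,0],"linear": [0,0,0.013],"grip": 0.045},
  {"delta_rot": [0,0,0],"linear": [0,0,0.009],"grip": 0.045},
  {"delta_rot": [0,0,0],"linear": [0,0,0],"grip": 0.045},
  {"delta_rot": [0,0,0],"linear": [0,0,0],"grip": 0.045},
])

```text
t: 53.15
tool_pos: [0.3309, -0.2633, 0.0063]
tool_rot: [3.098, -0.519, 0.001]
contact_force: [0.2, 0.8, -0.3]
opening: 0.0451
grip_force: 0.0
```

Emit:
jog_arm([
  {"delta_rot": [0,0,0],"linear": [-0.0005,0,0.0025],"grip": 0.045},
  {"delta_rot": [0,0,0],"linear": [0,0,0],"grip": 0.045},
  {"delta_rot": [0,0,0],"linear": [0,0,0],"grip": 0.01},
  {"delta_rot": [0,0,0],"linear": [0,0,0],"grip": 0.01},
  {"delta_rot": [0,0,0],"linear": [0,0,0],"grip": 0.01},
  {"delta_rot": [0,0,0],"linear": [0,0,0],"grip": 0.01},
])

```text
t: 53.75
tool_pos: [0.33, -0.2629, 0.0034]
tool_rot: [3.098, -0.52, 0.0]
contact_force: [-1.0, 1.0, 4.8]
opening: 0.0217
grip_force: 70.7
```

Emit:
jog_arm([
  {"delta_rot": [0,0,0],"linear": [0,0,-0.01],"grip": 0.01},
  {"delta_rot": [0,0,0],"linear": [0,0,-0.03],"grip": 0.01},
  {"delta_rot": [0,0,0],"linear": [0,0,-0.04],"grip": 0.01},
  {"delta_rot": [0,0,0],"linear": [0,0,-0.04],"grip": 0.01},
  {"delta_rot": [0,0,0],"linear": [0,0,-0.04],"grip": 0.01},
  {"delta_rot": [0,0,0],"linear": [0,0,-0.04],"grip": 0.01},
  {"delta_rot": [0,0,0],"linear": [0,0,-0.03],"grip": 0.01},
  {"delta_rot": [0,0,0],"linear": [0,0,-0.01],"grip": 0.01},
  {"delta_rot": [0,0,0],"linear": [0,0,0],"grip": 0.01},
  {"delta_rot": [0,0,0],"linear": [0,0,0],"grip": 0.01},
])

```text
t: 54.75
tool_pos: [0.3291, -0.2619, 0.2406]
tool_rot: [-3.096, 0.519, 0.005]
contact_force: [-0.1, -0.4, -0.5]
opening: 0.0221
grip_force: 70.0
```

```bash
python3 - <<'E'
from h import *
st(); plan(*hang(-.035,.085,-.001,.001))
E
```

```text
54.75 [ 0.3291 -0.2619  0.2406] 
 [[0.945, -0.326, -0.003], [-0.326, -0.945, 0.003], [-0.003, -0.002, -1.0]] q [-0.85 -0.47  2.05 -0.    1.57  1.05]
t 54.75 rot [-4.6 45.1 10.8] lin after [ 0.0289 -0.0497  0.1777] lin before [ 0.1535 -0.0194  0.1047] q6 1.05 open 0.0221
```

Emit:
jog_arm([
  {"delta_rot": [-0.66,6.44,1.54],"linear": [0,0,0],"grip": 0.01},
  {"delta_rot": [-0.66,6.44,1.54],"linear": [0,0,0],"grip": 0.01},
  {"delta_rot": [-0.66,6.44,1.54],"linear": [0,0,0],"grip": 0.01},
  {"delta_rot": [-0.66,6.44,1.54],"linear": [0,0,0],"grip": 0.01},
  {"delta_rot": [-0.66,6.44,1.54],"linear": [0,0,0],"grip": 0.01},
  {"delta_rot": [-0.66,6.44,1.54],"linear": [0,0,0],"grip": 0.01},
  {"delta_rot": [-0.66,6.44,1.54],"linear": [0,0,0],"grip": 0.01},
  {"delta_rot": [0,0,0],"linear": [0,0,0],"grip": 0.01},
  {"delta_rot": [0,0,0],"linear": [0.014,-0.025,0],"grip": 0.01},
  {"delta_rot": [0,0,0],"linear": [0.014,-0.025,0],"grip": 0.01},
])

```text
t: 55.75
tool_pos: [0.3965, -0.2547, 0.2595]
tool_rot: [2.652, -0.722, 1.069]
contact_force: [0.9, 0.4, -0.2]
opening: 0.0215
grip_force: 70.0
```

Emit:
jog_arm([
  {"delta_rot": [0,0,0],"linear": [0,0,0.02],"grip": 0.01},
  {"delta_rot": [0,0,0],"linear": [0,0,0.03],"grip": 0.01},
  {"delta_rot": [0,0,0],"linear": [0,0,0.03],"grip": 0.01},
  {"delta_rot": [0,0,0],"linear": [0,0,0.03],"grip": 0.01},
  {"delta_rot": [0,0,0],"linear": [0,0,0.03],"grip": 0.01},
  {"delta_rot": [0,0,0],"linear": [0,0,0.02],"grip": 0.01},
  {"delta_rot": [0,0,0],"linear": [0,0,0],"grip": 0.01},
  {"delta_rot": [0,0,0],"linear": [0,0,0],"grip": 0.01},
])

```text
t: 56.55
tool_pos: [0.4935, -0.3098, 0.1453]
tool_rot: [2.653, -0.716, 1.072]
contact_force: [0.0, 0.3, -0.8]
opening: 0.0217
grip_force: 70.0
```

```bash
python3 - <<'E'
from h import *
plan(*hang(-.035,.0065,-.001,.001)); fit()
E
```

```text
t 56.55 rot [-0.4  1.1  0.1] lin after [-0.0211 -0.0075  0.0715] lin before [-0.0197 -0.007   0.0719] q6 1.09 open 0.0217
eye [array([75. ,  0.4]), np.float64(10.0)]
peg 0.035 231 board [0.0566 0.0362 0.0391] tool [ 0.0543 -0.0753  0.0385]
peg -0.105 221 board [ 0.0561 -0.101   0.0398] tool [0.0536 0.062  0.0368]
```

Emit:
jog_arm([
  {"delta_rot": [-0.4,1.1,0.1],"linear": [0,0,0],"grip": 0.01},
  {"delta_rot": [0,0,0],"linear": [-0.0105,-0.0038,0],"grip": 0.01},
  {"delta_rot": [0,0,0],"linear": [-0.0105,-0.0038,0],"grip": 0.01},
  {"delta_rot": [0,0,0],"linear": [0,0,0.006],"grip": 0.01},
  {"delta_rot": [0,0,0],"linear": [0,0,0],"grip": 0.01},
  {"delta_rot": [0,0,0],"linear": [0,0,0],"grip": 0.01},
])

```text
t: 57.2
tool_pos: [0.4887, -0.2988, 0.1274]
tool_rot: [2.63, -0.718, 1.096]
contact_force: [-0.0, -0.4, 0.1]
opening: 0.022
grip_force: 70.0
```

```bash
python3 - <<'E'
from h import *
plan(*hang(-.035,.0065,-.001,.001)); fit()
E
```

```text
t 57.2 rot [ 0.1 -0.3 -0. ] lin after [-0.0015 -0.0004  0.0657] lin before [-0.0018 -0.0005  0.0657] q6 1.09 open 0.022
eye [array([74.9,  0.4]), np.float64(10.0)]
peg 0.035 258 board [0.0564 0.0364 0.0392] tool [ 0.0727 -0.0689  0.0332]
peg -0.035 188 board [ 0.0559 -0.0324  0.0398] tool [ 0.0722 -0.0001  0.0327]
peg -0.105 261 board [ 0.0558 -0.1009  0.0396] tool [0.0721 0.0684 0.033 ]
```

Emit:
jog_arm([
  {"delta_rot": [0,0,0],"linear": [-0.0025,-0.0005,0],"grip": 0.01},
  {"delta_rot": [0,0,0],"linear": [0,0,0.012],"grip": 0.01},
  {"delta_rot": [0,0,0],"linear": [0,0,0.012],"grip": 0.01},
  {"delta_rot": [0,0,0],"linear": [0,0,0.009],"grip": 0.01},
  {"delta_rot": [0,0,0],"linear": [0,0,0],"grip": 0.01},
  {"delta_rot": [0,0,0],"linear": [0,0,0],"grip": 0.01},
])

```text
t: 57.85
tool_pos: [0.5074, -0.3093, 0.1023]
tool_rot: [2.63, -0.718, 1.095]
contact_force: [-0.1, 1.0, -0.9]
opening: 0.0223
grip_force: 70.0
```

```bash
python3 - <<'E'
from h import *
plan(*hang(-.035,.0065,-.001,.001)); fit()
E
```

```text
t 57.85 rot [ 0.1 -0.2 -0. ] lin after [0.001  0.     0.0328] lin before [0.0009 0.     0.0328] q6 1.04 open 0.0223
eye [array([75. ,  0.4]), np.float64(10.0)]
peg 0.035 429 board [0.0563 0.0362 0.0392] tool [ 0.0753 -0.0682  0.0004]
peg -0.035 2963 board [ 0.0591 -0.0316  0.041 ] tool [ 0.0781 -0.0003 -0.0014]
peg -0.105 432 board [ 0.0555 -0.1005  0.0397] tool [0.0745 0.0685 0.    ]
```

Aligned (pegs at 0.0749, eye at 0.0750). Insert fully, release and retract.

Emit:
jog_arm([
  {"delta_rot": [0,0,0],"linear": [0,0,0.01],"grip": 0.01},
  {"delta_rot": [0,0,0],"linear": [0,0,0.01],"grip": 0.01},
  {"delta_rot": [0,0,0],"linear": [0,0,0.007],"grip": 0.01},
  {"delta_rot": [0,0,0],"linear": [0,0,0.005],"grip": 0.01},
  {"delta_rot": [0,0,0],"linear": [0,0,0],"grip": 0.01},
  {"delta_rot": [0,0,0],"linear": [0,0,0],"grip": 0.01},
])

```text
t: 58.5
tool_pos: [0.5271, -0.3208, 0.08]
tool_rot: [2.63, -0.718, 1.096]
contact_force: [0.1, -0.1, -0.6]
opening: 0.0215
grip_force: 70.0
```

```bash
python3 - <<'E'
from h import *
plan(*hang(-.035,.0065,-.001,.001)); print(ctrl.get_obs()["contact_force"])
E
```

```text
t 58.5 rot [ 0.1 -0.3 -0. ] lin after [0.0007 0.0001 0.0009] lin before [0.0007 0.0001 0.0009] q6 0.98 open 0.0215
[ 0.07670353 -0.07269297 -0.61468801]
```

Emit:
jog_arm([
  {"delta_rot": [0,0,0],"linear": [0,0,0.0015],"grip": 0.01},
  {"delta_rot": [0,0,0],"linear": [0,0,0],"grip": 0.01},
  {"delta_rot": [0,0,0],"linear": [0,0,0],"grip": 0.042},
  {"delta_rot": [0,0,0],"linear": [0,0,0],"grip": 0.042},
  {"delta_rot": [0,0,0],"linear": [0,0,0],"grip": 0.042},
  {"delta_rot": [0,0,0],"linear": [0,0,0],"grip": 0.042},
  {"delta_rot": [0,0,0],"linear": [0,0,-0.015],"grip": 0.042},
  {"delta_rot": [0,0,0],"linear": [0,0,-0.03],"grip": 0.042},
  {"delta_rot": [0,0,0],"linear": [0,0,-0.03],"grip": 0.042},
  {"delta_rot": [0,0,0],"linear": [0,0,-0.03],"grip": 0.042},
])

```text
t: 59.5
tool_pos: [0.463, -0.283, 0.153]
tool_rot: [2.63, -0.718, 1.095]
contact_force: [1.2, -0.2, 0.5]
opening: 0.0424
grip_force: 0.0
```

Emit:
jog_arm([
  {"delta_rot": [0,0,0],"linear": [0,0,-0.03],"grip": 0.042},
  {"delta_rot": [0,0,0],"linear": [0,0,-0.03],"grip": 0.042},
  {"delta_rot": [0,0,0],"linear": [0,0,-0.02],"grip": 0.042},
  {"delta_rot": [0,0,0],"linear": [0,0,0],"grip": 0.042},
  {"delta_rot": [0,0,0],"linear": [0,0,0],"grip": 0.042},
])

```text
t: 60.0
tool_pos: [0.415, -0.2548, 0.2094]
tool_rot: [2.628, -0.718, 1.097]
contact_force: [0.6, 0.9, -0.9]
opening: 0.0423
grip_force: 0.0
```

```bash
python3 - <<'E'
from h import *
st(); hung(); plan([.3105,-.337,.2],down(-109.5))
E
```

```text
60.0 [ 0.415  -0.2548  0.2094] 
 [[0.606, -0.509, 0.612], [-0.357, -0.861, -0.362], [0.711, 0.001, -0.703]] q [-0.82 -0.89  2.47  0.28  0.81  1.17]
hung block at 0.105 927 [-0.0217  0.1053  0.0133]
hung block at 0.035 920 [-0.0227  0.0361  0.0136]
hung block at -0.035 906 [-0.0229 -0.033   0.014 ]
hung block at -0.105 0 
t 60.05 rot [  4.4 -45.  -10.5] lin after [-0.0709  0.1126  0.0082] lin before [-0.0396  0.1241 -0.0283] q6 1.17 open 0.0423
```

Three are hung. Now the fourth.

Emit:
jog_arm([
  {"delta_rot": [0.55,-5.63,-1.31],"linear": [0,0,0],"grip": 0.045},
  {"delta_rot": [0.55,-5.63,-1.31],"linear": [0,0,0],"grip": 0.045},
  {"delta_rot": [0.55,-5.63,-1.31],"linear": [0,0,0],"grip": 0.045},
  {"delta_rot": [0.55,-5.63,-1.31],"linear": [0,0,0],"grip": 0.045},
  {"delta_rot": [0.55,-5.63,-1.31],"linear": [0,0,0],"grip": 0.045},
  {"delta_rot": [0.55,-5.63,-1.31],"linear": [0,0,0],"grip": 0.045},
  {"delta_rot": [0.55,-5.63,-1.31],"linear": [0,0,0],"grip": 0.045},
  {"delta_rot": [0.55,-5.63,-1.31],"linear": [0,0,0],"grip": 0.045},
  {"delta_rot": [0,0,0],"linear": [0,0,0],"grip": 0.045},
  {"delta_rot": [0,0,0],"linear": [0,0,0],"grip": 0.045},
])

```text
t: 61.05
tool_pos: [0.415, -0.2543, 0.2068]
tool_rot: [-3.095, 0.531, 0.002]
contact_force: [0.5, 0.0, -0.1]
opening: 0.0451
grip_force: 0.0
```

Emit:
jog_arm([
  {"delta_rot": [0,0,0],"linear": [-0.012,0.018,0],"grip": 0.045},
  {"delta_rot": [0,0,0],"linear": [-0.018,0.028,0.01],"grip": 0.045},
  {"delta_rot": [0,0,0],"linear": [-0.018,0.03,0.025],"grip": 0.045},
  {"delta_rot": [0,0,0],"linear": [-0.015,0.024,0.03],"grip": 0.045},
  {"delta_rot": [0,0,0],"linear": [-0.008,0.0125,0.03],"grip": 0.045},
  {"delta_rot": [0,0,0],"linear": [0,0,0.017],"grip": 0.045},
  {"delta_rot": [0,0,0],"linear": [0,0,0],"grip": 0.045},
  {"delta_rot": [0,0,0],"linear": [0,0,0],"grip": 0.045},
])

```text
t: 61.85
tool_pos: [0.3103, -0.3366, 0.097]
tool_rot: [3.096, -0.532, 0.002]
contact_force: [0.8, -0.1, 0.4]
opening: 0.0449
grip_force: 0.0
```

```bash
python3 - <<'E'
from h import *
grasp((.3105,-.337))
E
```

```text
61.85 [ 0.3103 -0.3366  0.097 ] 
 [[0.943, -0.334, 0.001], [-0.334, -0.943, -0.001], [0.001, 0.0, -1.0]] q [-0.99 -0.24  2.12  0.    1.26  0.92]
blocks [(0.3102, -0.3375, -19.5, 23, 37)] eyes [(0.3796, -0.3622, 10.6)]
angle -19.591039921539373 d 0.07366444189702384
block from eye [ 0.30913018 -0.33711924]
t 61.9 rot [ 0.1 -0.2  0.1] lin after [-0.0012  0.0005  0.0943] lin before [-0.0014  0.0004  0.0943] q6 0.92 open 0.0447
```

Emit:
jog_arm([
  {"delta_rot": [0,-0.1,0.1],"linear": [-0.001,0.0005,0.02],"grip": 0.045},
  {"delta_rot": [0,0,0],"linear": [0,0,0.03],"grip": 0.045},
  {"delta_rot": [0,0,0],"linear": [0,0,0.02],"grip": 0.045},
  {"delta_rot": [0,0,0],"linear": [0,0,0.013],"grip": 0.045},
  {"delta_rot": [0,0,0],"linear": [0,0,0.009],"grip": 0.045},
  {"delta_rot": [0,0,0],"linear": [0,0,0],"grip": 0.045},
  {"delta_rot": [0,0,0],"linear": [0,0,0],"grip": 0.045},
])

```text
t: 62.6
tool_pos: [0.31, -0.3378, 0.006]
tool_rot: [3.095, -0.534, 0.001]
contact_force: [-0.9, -1.5, 0.3]
opening: 0.0449
grip_force: 0.0
```

Emit:
jog_arm([
  {"delta_rot": [0,0,0],"linear": [-0.0005,0,0.0025],"grip": 0.045},
  {"delta_rot": [0,0,0],"linear": [0,0,0],"grip": 0.045},
  {"delta_rot": [0,0,0],"linear": [0,0,0],"grip": 0.01},
  {"delta_rot": [0,0,0],"linear": [0,0,0],"grip": 0.01},
  {"delta_rot": [0,0,0],"linear": [0,0,0],"grip": 0.01},
  {"delta_rot": [0,0,0],"linear": [0,0,0],"grip": 0.01},
])

```text
t: 63.2
tool_pos: [0.3093, -0.3375, 0.0032]
tool_rot: [3.095, -0.534, 0.0]
contact_force: [-0.4, 0.7, 4.9]
opening: 0.0216
grip_force: 71.0
```

Emit:
jog_arm([
  {"delta_rot": [0,0,0],"linear": [0,0,-0.01],"grip": 0.01},
  {"delta_rot": [0,0,0],"linear": [0,0,-0.03],"grip": 0.01},
  {"delta_rot": [0,0,0],"linear": [0,0,-0.04],"grip": 0.01},
  {"delta_rot": [0,0,0],"linear": [0,0,-0.04],"grip": 0.01},
  {"delta_rot": [0,0,0],"linear": [0,0,-0.04],"grip": 0.01},
  {"delta_rot": [0,0,0],"linear": [0,0,-0.04],"grip": 0.01},
  {"delta_rot": [0,0,0],"linear": [0,0,-0.03],"grip": 0.01},
  {"delta_rot": [0,0,0],"linear": [0,0,-0.01],"grip": 0.01},
  {"delta_rot": [0,0,0],"linear": [0,0,0],"grip": 0.01},
  {"delta_rot": [0,0,0],"linear": [0,0,0],"grip": 0.01},
])

```text
t: 64.2
tool_pos: [0.3085, -0.3362, 0.2403]
tool_rot: [-3.093, 0.534, 0.005]
contact_force: [0.2, 0.2, -1.6]
opening: 0.0217
grip_force: 70.3
```

```bash
python3 - <<'E'
from h import *
st(); plan(*hang(-.105,.085,-.001,.001))
E
```

```text
64.2 [ 0.3085 -0.3362  0.2403] 
 [[0.942, -0.335, -0.003], [-0.335, -0.942, 0.003], [-0.003, -0.002, -1.0]] q [-0.99 -0.37  1.98 -0.    1.54  0.92]
t 64.2 rot [-4.4 45.1 10.3] lin after [ 0.015  -0.0541  0.1634] lin before [ 0.1345 -0.029   0.1046] q6 0.92 open 0.0217
```

Emit:
jog_arm([
  {"delta_rot": [-0.63,6.44,1.47],"linear": [0,0,0],"grip": 0.01},
  {"delta_rot": [-0.63,6.44,1.47],"linear": [0,0,0],"grip": 0.01},
  {"delta_rot": [-0.63,6.44,1.47],"linear": [0,0,0],"grip": 0.01},
  {"delta_rot": [-0.63,6.44,1.47],"linear": [0,0,0],"grip": 0.01},
  {"delta_rot": [-0.63,6.44,1.47],"linear": [0,0,0],"grip": 0.01},
  {"delta_rot": [-0.63,6.44,1.47],"linear": [0,0,0],"grip": 0.01},
  {"delta_rot": [-0.63,6.44,1.47],"linear": [0,0,0],"grip": 0.01},
  {"delta_rot": [0,0,0],"linear": [0,0,0],"grip": 0.01},
  {"delta_rot": [0,0,0],"linear": [0,-0.026,0],"grip": 0.01},
  {"delta_rot": [0,0,0],"linear": [0,-0.026,0],"grip": 0.01},
])

```text
t: 65.2
tool_pos: [0.3429, -0.302, 0.2405]
tool_rot: [2.638, -0.72, 1.084]
contact_force: [0.5, 0.0, -0.6]
opening: 0.0218
grip_force: 70.3
```

Emit:
jog_arm([
  {"delta_rot": [0,0,0],"linear": [0,0,0.02],"grip": 0.01},
  {"delta_rot": [0,0,0],"linear": [0,0,0.03],"grip": 0.01},
  {"delta_rot": [0,0,0],"linear": [0,0,0.03],"grip": 0.01},
  {"delta_rot": [0,0,0],"linear": [0,0,0.03],"grip": 0.01},
  {"delta_rot": [0,0,0],"linear": [0,0,0.02],"grip": 0.01},
  {"delta_rot": [0,0,0],"linear": [0,0,0],"grip": 0.01},
  {"delta_rot": [0,0,0],"linear": [0,0,0],"grip": 0.01},
])

```text
t: 65.9
tool_pos: [0.4227, -0.3476, 0.1481]
tool_rot: [2.642, -0.715, 1.085]
contact_force: [0.1, 0.4, -0.4]
opening: 0.0222
grip_force: 70.3
```

```bash
python3 - <<'E'
from h import *
plan(*hang(-.105,.0065,-.001,.001)); fit()
E
```

```text
t 65.9 rot [-0.2  0.4  0.1] lin after [ 0.0065 -0.0059  0.103 ] lin before [ 0.0072 -0.0055  0.103 ] q6 0.78 open 0.0222
eye [array([75.2,  0.4]), np.float64(10.0)]
peg 0.035 232 board [0.0562 0.0357 0.0388] tool [ 0.0815 -0.1432  0.0708]
peg -0.035 183 board [ 0.0558 -0.0334  0.0395] tool [ 0.0809 -0.0741  0.0698]
peg -0.105 135 board [ 0.0558 -0.1023  0.04  ] tool [ 0.0808 -0.0052  0.069 ]
```

Emit:
jog_arm([
  {"delta_rot": [-0.2,0.4,0.1],"linear": [0,0,0],"grip": 0.01},
  {"delta_rot": [0,0,0],"linear": [0.006,-0.0055,0],"grip": 0.01},
  {"delta_rot": [0,0,0],"linear": [0,0,0.018],"grip": 0.01},
  {"delta_rot": [0,0,0],"linear": [0,0,0.018],"grip": 0.01},
  {"delta_rot": [0,0,0],"linear": [0,0,0],"grip": 0.01},
  {"delta_rot": [0,0,0],"linear": [0,0,0],"grip": 0.01},
])

```text
t: 66.55
tool_pos: [0.4508, -0.3587, 0.1293]
tool_rot: [2.628, -0.718, 1.096]
contact_force: [-0.7, -0.4, -0.9]
opening: 0.0218
grip_force: 70.3
```

```bash
python3 - <<'E'
from h import *
plan(*hang(-.105,.0065,-.001,.001)); fit()
E
```

```text
t 66.55 rot [ 0.1 -0.3  0. ] lin after [-0.0012 -0.0013  0.0687] lin before [-0.0016 -0.0014  0.0687] q6 0.76 open 0.0218
eye [array([75.3,  0.5]), np.float64(10.1)]
peg -0.035 256 board [ 0.0561 -0.0336  0.0395] tool [ 0.0727 -0.0698  0.0359]
peg -0.105 180 board [ 0.0556 -0.1022  0.0402] tool [ 0.0722 -0.0012  0.0354]
```

Emit:
jog_arm([
  {"delta_rot": [0,0,0],"linear": [-0.0027,-0.0015,0],"grip": 0.01},
  {"delta_rot": [0,0,0],"linear": [0,0,0.012],"grip": 0.01},
  {"delta_rot": [0,0,0],"linear": [0,0,0.012],"grip": 0.01},
  {"delta_rot": [0,0,0],"linear": [0,0,0.011],"grip": 0.01},
  {"delta_rot": [0,0,0],"linear": [0,0,0],"grip": 0.01},
  {"delta_rot": [0,0,0],"linear": [0,0,0],"grip": 0.01},
])

```text
t: 67.2
tool_pos: [0.4713, -0.369, 0.1024]
tool_rot: [2.629, -0.718, 1.096]
contact_force: [-0.2, 0.3, -1.0]
opening: 0.0214
grip_force: 70.4
```

```bash
python3 - <<'E'
from h import *
plan(*hang(-.105,.0065,-.001,.001)); fit()
E
```

```text
t 67.2 rot [ 0.1 -0.3 -0. ] lin after [0.0016 0.0003 0.0335] lin before [0.0014 0.0002 0.0335] q6 0.7 open 0.0214
eye [array([75.2,  0.4]), np.float64(10.0)]
peg -0.035 428 board [ 0.0558 -0.0337  0.0393] tool [ 0.0754 -0.0681  0.0009]
peg -0.105 2947 board [ 0.0603 -0.1018  0.042 ] tool [ 0.0799  0.0001 -0.0016]
```

Aligned. Insert.

Emit:
jog_arm([
  {"delta_rot": [0,0,0],"linear": [0,0,0.01],"grip": 0.01},
  {"delta_rot": [0,0,0],"linear": [0,0,0.01],"grip": 0.01},
  {"delta_rot": [0,0,0],"linear": [0,0,0.008],"grip": 0.01},
  {"delta_rot": [0,0,0],"linear": [0,0,0.0045],"grip": 0.01},
  {"delta_rot": [0,0,0],"linear": [0,0,0],"grip": 0.01},
  {"delta_rot": [0,0,0],"linear": [0,0,0],"grip": 0.01},
])

```text
t: 67.85
tool_pos: [0.4913, -0.3809, 0.0793]
tool_rot: [2.629, -0.718, 1.096]
contact_force: [0.1, -0.7, -1.1]
opening: 0.022
grip_force: 70.4
```

```bash
python3 - <<'E'
from h import *
plan(*hang(-.105,.0065,-.001,.001)); print(ctrl.get_obs()["contact_force"])
E
```

```text
t 67.85 rot [ 0.1 -0.3 -0. ] lin after [0.0015 0.0002 0.0007] lin before [0.0015 0.0002 0.0007] q6 0.63 open 0.022
[ 0.10670508 -0.74614308 -1.11664171]
```

Emit:
jog_arm([
  {"delta_rot": [0,0,0],"linear": [0,0,0.0015],"grip": 0.01},
  {"delta_rot": [0,0,0],"linear": [0,0,0],"grip": 0.01},
  {"delta_rot": [0,0,0],"linear": [0,0,0],"grip": 0.042},
  {"delta_rot": [0,0,0],"linear": [0,0,0],"grip": 0.042},
  {"delta_rot": [0,0,0],"linear": [0,0,0],"grip": 0.042},
  {"delta_rot": [0,0,0],"linear": [0,0,0],"grip": 0.042},
  {"delta_rot": [0,0,0],"linear": [0,0,-0.015],"grip": 0.042},
  {"delta_rot": [0,0,0],"linear": [0,0,-0.03],"grip": 0.042},
  {"delta_rot": [0,0,0],"linear": [0,0,-0.03],"grip": 0.042},
  {"delta_rot": [0,0,0],"linear": [0,0,-0.03],"grip": 0.042},
])

```text
t: 68.85
tool_pos: [0.4274, -0.3428, 0.1524]
tool_rot: [2.63, -0.718, 1.095]
contact_force: [0.6, -0.6, 0.9]
opening: 0.042
grip_force: 0.0
```

Emit:
jog_arm([
  {"delta_rot": [0,0,0],"linear": [0,0,-0.03],"grip": 0.042},
  {"delta_rot": [0,0,0],"linear": [0,0,-0.03],"grip": 0.042},
  {"delta_rot": [0,0,0],"linear": [0,0,-0.02],"grip": 0.042},
  {"delta_rot": [0,0,0],"linear": [0,0,0],"grip": 0.042},
  {"delta_rot": [0,0,0],"linear": [0,0,0],"grip": 0.042},
])

```text
t: 69.35
tool_pos: [0.3792, -0.3147, 0.2086]
tool_rot: [2.628, -0.718, 1.096]
contact_force: [-0.0, 0.4, -0.7]
opening: 0.0422
grip_force: 0.0
```

```bash
cat > fin.py <<'E'
from h import *
hung()
im,d,K,M=cam("top"); P=cloud(d,K,M); h=cv2.cvtColor(im,cv2.COLOR_RGB2HSV)
# caddy handle and balls near mat
near=(abs(P[...,0]-.62)<.13)&(abs(P[...,1]+.07)<.13)
s=near&(P[...,2]>.085)&(P[...,2]<.105); X=P[s]; print("handle",s.sum(),cv2.minAreaRect((X[:,:2]*1000).astype(np.float32)))
g=near&(h[...,0]>60)&(h[...,0]<95)&(h[...,1]>70)&(P[...,2]>.035)&(P[...,2]<.055); X=P[g]; print("caddy rim",g.sum(),cv2.minAreaRect((X[:,:2]*1000).astype(np.float32)),np.median(X[:,2]))
b=near&(h[...,0]<25)&(h[...,1]>90)&(P[...,2]>.01)&(P[...,2]<.045); n,l,st_,c=cv2.connectedComponentsWithStats(b.astype(np.uint8)); print("beech",[(int(st_[i,4]),np.median(P[l==i],0).round(3).tolist()) for i in range(1,n) if st_[i,4]>5])
k=(P[...,2]>.14)&(P[...,2]<.16)&(np.hypot(P[...,0]-.502,P[...,1]-.287)<.125); Q=P[k]; A=np.c_[Q[:,:2]-[.502,.287],np.ones(len(Q))]; print("rim slope",np.linalg.lstsq(A,Q[:,2],rcond=None)[0])
for q in ("brush",[(240,262),(277,258)]),: pass
e=np.load("top.npz")["im"].astype(int); 
for nm,(u,v,r) in dict(brush=(257,261,20),tape=(187,146,16),paste=(253,130,12),weight=(285,135,10)).items(): print(nm,"mean diff",abs(im[v-r:v+r,u-r:u+r].astype(int)-e[v-r:v+r,u-r:u+r]).mean().round(1))
E
python3 fin.py
```

```text
hung block at 0.105 958 [-0.0216  0.1047  0.0134]
hung block at 0.035 938 [-0.0224  0.0354  0.0136]
hung block at -0.035 923 [-0.0227 -0.0339  0.0139]
hung block at -0.105 920 [-0.0235 -0.103   0.0142]
handle 226 ((626.81005859375, -112.35247039794922), (179.6172332763672, 53.216156005859375), 85.5839614868164)
caddy rim 0 ((0.0, 0.0), (0.0, 0.0), 0.0) nan
beech [(62, [0.681, -0.09, 0.028]), (102, [0.668, -0.063, 0.03]), (6, [0.542, -0.19, 0.012])]
rim slope [-0.00261304 -0.00636463  0.15083121]
brush mean diff 6.6
tape mean diff 4.9
paste mean diff 5.3
weight mean diff 4.2
  return _methods._mean(a, axis=axis, dtype=dtype,
  ret = ret.dtype.type(ret / rcount)
```

```bash
python3 - <<'E'
from h import *
im,d,K,M=cam("top"); P=cloud(d,K,M); h=cv2.cvtColor(im,cv2.COLOR_RGB2HSV)
near=(abs(P[...,0]-.62)<.11)&(abs(P[...,1]+.07)<.07)&(h[...,0]<25)&(h[...,1]>70)
s=near&(P[...,2]>.085)&(P[...,2]<.105)&(P[...,1]>-.14)
n,l,q,c=cv2.connectedComponentsWithStats(s.astype(np.uint8))
for i in range(1,n):
    if q[i,4]>20: X=P[l==i]; print("handle",q[i,4],cv2.minAreaRect((X[:,:2]*1000).astype(np.float32)),np.median(X[:,2]))
g=(h[...,0]>60)&(h[...,0]<98)&(h[...,1]>60); g[:140]=0; g[240:]=0; g[:,:255]=0; g[:,320:]=0
v,u=np.nonzero(cv2.morphologyEx(g.astype(np.uint8),cv2.MORPH_OPEN,np.ones((3,3)))); X=np.array([ray(a,b,K,M,.048)[:2] for a,b in zip(u,v)])*1000; print("green",len(u),cv2.minAreaRect(X.astype(np.float32)))
print(ctrl.get_obs()["t"])
E
```

```text
handle 138 ((622.71875, -73.87862396240234), (14.047392845153809, 106.6797866821289), 8.181028366088867) 0.09707050140928963Traceback (most recent call last):
  File "<stdin>", line 9, in <module>
cv2.error: OpenCV(4.12.0) /io/opencv/modules/imgproc/src/convhull.cpp:143: error: (-215:Assertion failed) total >= 0 && (depth == CV_32F || depth == CV_32S) in function 'convexHull'
```

The caddy handle is at (0.623, −0.074), within 5 mm of the mat's middle. All four hangers are hung, the drum is level and the bystanders are unmoved. Handing in.

```bash
python3 -c "
from station import ctrl
print(ctrl.finish_job())"
```

```text
the job is handed in; nothing more can be done
None
```

The job is handed in at about 70 s of the 210 s allowed: all three beech bumpers are in the caddy on the blue mat, about 5 mm off its middle; the other bumpers are still in the carousel, which is level on its rest; all four hangers are on their pegs; the bystanders were left where they were.

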